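# Slide the candlestick clear and shut the lantern door

### The arm

A 6-joint arm with a two-finger parallel gripper is mounted at the origin on the work surface. World frame = base frame: x ahead of the robot, y to its left, z up, the work surface at z = 0. Lengths are in m, angles in rad, forces in N, time in s.
With the tool pointing down it reaches from about 0.4 to 0.825 m from the base axis. Payload 7 kg.
Tool frame: the origin (TCP) lies on the centre line of the jaws, within the pads' length; the fingertips stand 25 mm ahead of it and the grasp point (between the pads) lies 6 mm ahead of it; z points along the fingers, y is the direction in which the jaws open and shut (so a half turn about z gives the same grasp; the last joint's range is limited). The gripper opens to 88 mm and grips with 3 to 60 N. Pads are 19 mm wide; open, the fingers measure 130 mm over their backs; the gripper's body (78 mm by 193 mm) begins 47 mm behind the grasp point.
Start: joints at [-0.869, 0.359, 0.012, 0, -1.224, -0.288], TCP at [0.271, -0.618, 0.252] pointing down, gripper open.
Joint ranges: [-3.07, 3.07], [-1.43, 2.12], [-1.02, 1.25], [-3.03, 1.67], [-3.05, -0], [-3.03, 3.03]. Speed limits (rad/s): [2.39, 2.39, 3.01, 3.14, 3.14, 3.14].

### API

Orientations are given as [roll, pitch, yaw] about the fixed x, y, z axes, in that order (R = Rz(yaw) Ry(pitch) Rx(roll)).
In Python, from station import * gives the robot as it stands. The module is installed in compiled form; this text tells all that it offers.
- The arm moves only by the tool step_arm, never from a script. Its argument "commands" is text: rows parted by semicolons, each of 6 numbers parted by spaces: the shift along the tool's x, y, z in mm, then the turn, a rotation vector about the tool's x, y, z in rad. A call has 1 to 8 rows; each row shifts and turns the commanded pose from where the row before left it, along the tool's axes as they then stand; what a row does not reach is not made up. A row lasts 1/8 s, in which the tool goes at most 62.5 mm and 10.7 degrees, less where a joint would pass 70% of its speed; a pose out of reach is approached as far as the arm can. A call is refused whole if a number of a shift passes 62.5 or a number of a turn 0.188, either way. A call with a gripper value outside its range is refused whole. "jaw" is the finger opening in mm, from 0 to 87.6, set as the call begins (left out, the last holds). The fingers move at their own pace and stop on an object; "grip_force" is the grip in N (left out, the last holds). Time passes only in rows, so rows that do not move let the fingers close. It gives the time, the measured TCP pose, the force and the opening at its end, in the units of the state.
- get_state(): the state, without advancing time (a new reading comes with each control period).
- grab_frame(name): name is "side" or "top" or "wrist"; returns a dict with "frame" (400x640x3 uint8, red, green, blue), "fovy" (degrees; the focal length in pixels is half the picture's height over the tangent of half this angle, whatever the lens; pixels are square), "cx", "cy" (the principal point, pixels), "k1" (the pictures are not rectified: a ray, as slopes to the right and down, at radius r is drawn at 1 + k1 r^2 times it, then the intrinsics apply), "rvec" (rotation vector, rad) and "tvec" (3), from world to camera coordinates, as OpenCV has them; the wrist camera has in their place "tool_from_camera" (4x4, takes a point from camera to tool coordinates, whose origin is the TCP and whose axes are the flange's). Camera axes: x right, y down, z forward; pixel columns grow to the right and rows downward; lengths in m; the calibration is good to about 2 mm. A picture is of the moment at which its call begins: read the wrist's pose just before it. There is no depth.
- job_done(): hands the job in, once; it reports no verdict.
Trained networks look in a picture, given as the dict that the camera call returned (one of the last four; its "shot" number tells which), for a name from the list of things; names that differ only in an ending like _2 or _b are one class to them, and where a whole thing is asked for, a point or a joint stands for the part that bears it (a point fixed in the world has none). Each returns a list of dicts, best first, with "conf" (0 to 1); they miss things now and then, are a little off and sometimes report something else, mostly with a low value. They report only what shows in the picture. A call takes as long as a camera call. They do not tell look-alikes from the thing itself.
- recognise(picture, name): "pixel" ([column, row] in pixels, amid what is visible of it).
The state is a dict: "t": time; "q": joint angles; "qd": joint speeds; "joint_efforts": joint torques, N m; "eef_pos": TCP position; "ee_rot": TCP orientation; "force": force on the tool from outside, world axes, zero at the start; "moment": the same for the moment, N m; "width": finger opening in m.
Only numpy, scipy, OpenCV 4.12 (cv2) and the standard library are available. Lean on these libraries where they do the work, as an engineer would, in place of code of your own. Each camera call takes 0.05 s, during which the arm holds its last target.

### The job

The tall candlestick is standing in the way of the lantern's open glass door. Without gripping it, lifting it or letting it tip, gently push it along the table until its whole foot stands on the round coaster, then push the lantern door fully shut without slamming it. Leave everything else on the table where it is.

Things in the scene. Friction and masses are not known exactly. Their poses are not given: they have to be found in the camera images.
- candlestick: Loose brass candlestick with pale candle, 253 mm tall, 0.45 kg. Round foot 76 mm in diameter, upright side 18 mm high; a collar 44 mm wide tapers to 16 mm by 40 mm height, then a 16 mm stem, a 30 mm cup at 120 to 142 mm, a 22 mm candle. Origin at the centre of the foot's underside. Slides if pushed on the foot, topples if pushed high. Stands in front of the lantern, in the door's swing.
- coaster_center (a point): Centre of the upper side of the round dark grey coaster, 112 mm in diameter, a 1 mm sheet on the table that does not move and has no edge to catch the foot. It lies to the robot's right of the lantern (towards -y).
- lantern: Clear acrylic tealight lantern with dark metal edges, fixed to the table, empty; 160 x 160 mm, 190 mm high, with a flat cap 70 mm in diameter and 10 mm high on top. Origin at the centre of its underside; its own -x side is the door side and faces roughly towards the robot, its own +y is to the robot's left.
- lantern_door (a joint): Angle of the lantern's glass door about its upright hinge: 0 shut, growing as it opens towards the robot and round to the robot's left; it can open to 2.95 and starts between 2.5 and 2.85. It has light friction (about 1 N at the free edge), stays where it is left, and has no latch or spring.
- door_hinge (a point): Point on the door's hinge axis, 95 mm above the table, at the door's left edge as seen from the robot (lantern's own +y). Shut, the door runs from here along the lantern's own -y; open by an angle a it runs along (-sin a, -cos a) in the lantern's own x, y, and its outer face looks along (-cos a, sin a).
- door_edge (a point): Middle of the door's free upright edge, 95 mm above the table, 140 mm from the hinge axis. The door is a glass pane with thin metal edging, 8 mm thick, from 14 to 176 mm above the table. Its outer face bears a small knob 14 mm in diameter, 12 mm proud, 13 mm from the free edge and 70 mm above the table.
- bowl: Matte black ceramic bowl, 140 mm across, 55 mm high; origin at its underside. Bystander, to be left alone.
- lighter_case: Flat stainless lighter case, 38 x 58 x 14 mm, lying on the table; origin at the centre of its underside. Bystander.
- tumbler_1: Amber glass tumbler, 74 mm across, 90 mm high; origin at its underside. Bystander.
- tumbler_2: The other tumbler, just the same. Bystander.
- pot: Small terracotta pot with a succulent, 72 mm across, 90 mm high; origin at its underside. Bystander.
- tin: Round low aluminium tin, 48 mm across, 20 mm high; origin at its underside. Bystander.
Not all that is in view belongs to the job. Of the things that look like the candlestick, take the one that is farthest to the robot's left at the start. What is shaped like the lantern but green is not meant.

How it is judged:
By the outcome, as a careful person would: the job done as asked, in the order asked, and still so for the second after the job is handed in, with the robot touching nothing.
It also fails if it takes over 72 s, if anything falls off the work surface, if the arm or the gripper's body presses on something with over 40 N, if the wrist force passes 120 N, or if a joint passes its speed limit or range.

## Working session

There is one attempt and no reset: what is moved stays moved. The work goes in short steps, Python scripts to look and compute and a tool call to move; the robot and the scene stay as the last step left them, time stands still between calls to the robot, and variables do not carry over. Pictures are saved under pics/ and viewed, and the job is handed in when it is done.

Besides the shell and the picture viewer there is one more tool, called after "Emit:" as a command line: name --argument value ..., lists and objects as JSON in quotes. step_arm: Moves the arm, as the interface text tells. Its arguments: {"type":"object","properties":{"commands":{"type":"string"},"jaw":{"type":"number"},"grip_force":{"type":"number"}},"required":["commands"]}

```bash
mkdir -p pics; python3 - <<'E'
from station import *
import cv2,pickle
s=get_state();print({k:s[k] for k in('t','eef_pos','ee_rot','force','width')})
d={}
for n in('side','top'):
    p=grab_frame(n);d[n]=p
    cv2.imwrite(f'pics/{n}0.png',p['frame'][:,:,::-1])
    print(n,{k:v for k,v in p.items() if k!='frame'})
    for o in('candlestick','coaster_center','lantern','lantern_door','door_hinge','door_edge','bowl','lighter_case','tumbler_1','pot','tin'):
        try: print(o,[([round(float(v)) for v in r['pixel']],round(float(r['conf']),2)) for r in recognise(p,o)])
        except Exception as e: print(o,e)
pickle.dump(d,open('d0.pkl','wb'))
E
```

```text
{'t': 0.0, 'eef_pos': array([ 0.27122715, -0.61763356,  0.25064184]), 'ee_rot': array([ 3.13994268e+00, -1.71995424e-04, -2.72785696e+00]), 'force': array([-0.11798505,  0.67173427,  0.90306982]), 'width': 0.08756284712698734}
side {'fovy': 46.0319373518458, 'cx': 326.2781731245282, 'cy': 201.4255473944859, 'k1': -0.011017897562952373, 'rvec': array([ 0.89529035, -2.62621749,  0.92187524]), 'tvec': array([0.4496286 , 0.24506578, 1.13174666]), 'shot': 1}
candlestick [([454, 165], 0.91), ([341, 213], 0.62), ([403, 212], 0.59), ([382, 106], 0.48)]
coaster_center [([387, 155], 0.65)]
lantern [([243, 356], 0.88), ([270, 181], 0.65)]
lantern_door [([283, 385], 0.97), ([267, 230], 0.66)]
door_hinge [([266, 183], 0.88), ([238, 358], 0.58)]
door_edge [([285, 383], 0.67), ([266, 230], 0.65)]
bowl [([323, 132], 0.64)]
lighter_case [([362, 261], 0.58)]
tumbler_1 [([321, 298], 0.75), ([433, 123], 0.71)]
pot [([381, 106], 0.6)]
tin [([420, 191], 0.67)]
top {'fovy': 44.85372019193521, 'cx': 326.5685165905956, 'cy': 203.6987283338151, 'k1': 0.026480804218975217, 'rvec': array([ 2.21790558, -2.16443383,  0.10436441]), 'tvec': array([0.03504871, 0.53326908, 1.4685061 ]), 'shot': 2}
candlestick [([429, 275], 0.77), ([320, 220], 0.74), ([348, 265], 0.65)]
coaster_center [([419, 214], 0.77)]
lantern [([154, 257], 0.92), ([305, 156], 0.63)]
lantern_door [([255, 190], 0.64), ([146, 283], 0.55)]
door_hinge [([299, 156], 0.78), ([154, 255], 0.7)]
door_edge [([260, 189], 0.85), ([164, 286], 0.54)]
bowl [([395, 146], 0.72), ([476, 234], 0.59), ([260, 189], 0.4)]
lighter_case [([301, 257], 0.54)]
tumbler_1 [([239, 260], 0.88)]
pot [([464, 176], 0.59), ([299, 256], 0.3)]
tin [([396, 260], 0.47)]
```

View pics/side0.png

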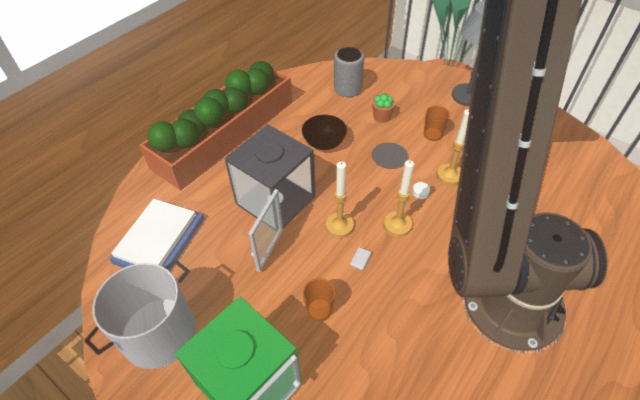

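View pics/top0.png

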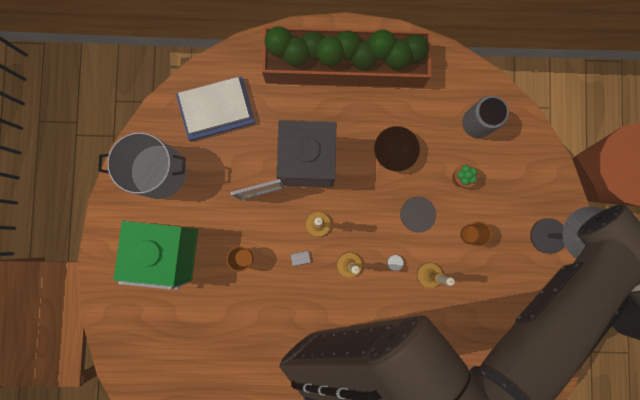

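Candlesticks in the top view are at (318,223), (349,265) and (430,275). World +y is to the left of this picture, so the one at (318,223) is farthest left. It also stands in front of the dark lantern. I'll measure it and confirm it in an enlarged crop.

```bash
cat > h.py <<'E'
import numpy as np,cv2,pickle
def K(p):
    f=200/np.tan(np.radians(p['fovy'])/2); return f
def proj(p,X):
    R=cv2.Rodrigues(p['rvec'])[0]; c=np.atleast_2d(X)@R.T+p['tvec']
    s=c[:,:2]/c[:,2:]; r2=(s**2).sum(1,keepdims=True); return s*(1+p['k1']*r2)*K(p)+[p['cx'],p['cy']]
def ray(p,px):
    d=(np.array(px,float)-[p['cx'],p['cy']])/K(p); s=d.copy()
    for _ in range(20): s=d/(1+p['k1']*(s@s))
    R=cv2.Rodrigues(p['rvec'])[0]; return -R.T@p['tvec'], R.T@np.array([s[0],s[1],1])
def at(p,px,z):
    o,d=ray(p,px); return o+d*(z-o[2])/d[2]
E
python3 - <<'E'
from h import *
d=pickle.load(open('d0.pkl','rb'));t=d['top'];s=d['side']
for px in((318,223),(349,265),(430,275)): print('candle top',px,at(t,px,.018).round(3))
for px in((340,225),(398,224),(453,173)): print('candle side',px,at(s,px,.018).round(3))
print('coaster',at(t,(418.5,214),.001).round(3),at(s,(390,155.5),.001).round(3))
print('lantern cap',at(t,(307,149),.2).round(3),at(s,(269,152),.2).round(3))
for px in((279,122),(336,122),(334,186),(278,183)):print('corner',at(t,px,.19).round(3))
for n,q in(('bowl',(397,149)),('case',(301,258)),('t1',(240,260)),('t2',(475,234)),('tin',(396,263)),('pot',(467,176))): print(n,at(t,q,.02).round(3))
c=cv2.resize(t['frame'][100:300,210:450],None,fx=3.3,fy=3.0*1.1/1.1,interpolation=cv2.INTER_CUBIC)
c=cv2.resize(t['frame'][110:290,215:450],None,fx=3.3,fy=3.3,interpolation=cv2.INTER_CUBIC)
cv2.imwrite('pics/ctop.png',c[:,:,::-1])
c=cv2.resize(s['frame'][110:290,215:450],None,fx=3.3,fy=3.3,interpolation=cv2.INTER_CUBIC)
cv2.imwrite('pics/cside.png',c[:,:,::-1])
E
```

```text
candle top (318, 223) [0.472 0.073 0.018]
candle top (349, 265) [ 0.347 -0.025  0.018]
candle top (430, 275) [ 0.322 -0.272  0.018]
candle side (340, 225) [0.461 0.078 0.018]
candle side (398, 224) [ 0.34  -0.019  0.018]
candle side (453, 173) [ 0.312 -0.273  0.018]
coaster [ 0.509 -0.239  0.001] [ 0.504 -0.235  0.001]
lantern cap [0.666 0.108 0.2  ] [0.66  0.114 0.2  ]
corner [0.741 0.187 0.19 ]
corner [0.745 0.03  0.19 ]
corner [0.568 0.032 0.19 ]
corner [0.572 0.185 0.19 ]
bowl [ 0.708 -0.167  0.02 ]
case [0.365 0.122 0.02 ]
t1 [0.355 0.306 0.02 ]
t2 [ 0.451 -0.409  0.02 ]
tin [ 0.356 -0.168  0.02 ]
pot [ 0.629 -0.385  0.02 ]
```

View pics/ctop.png

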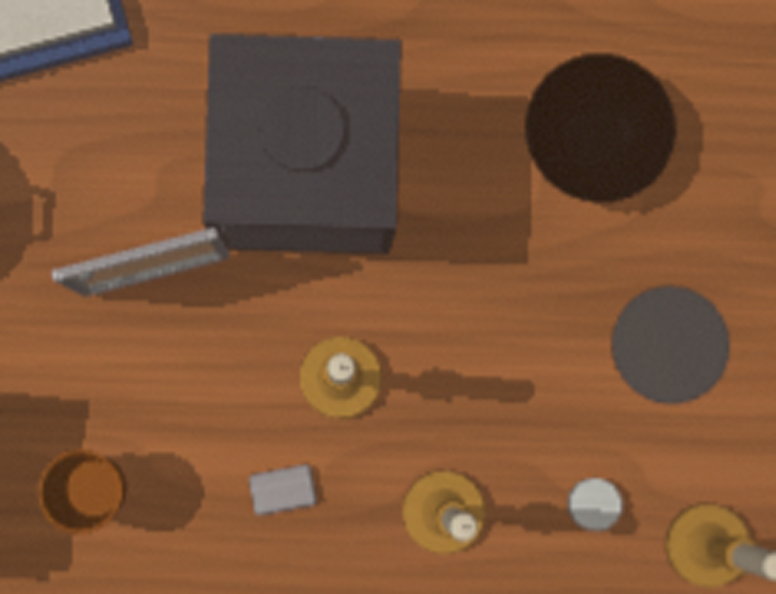

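View pics/cside.png

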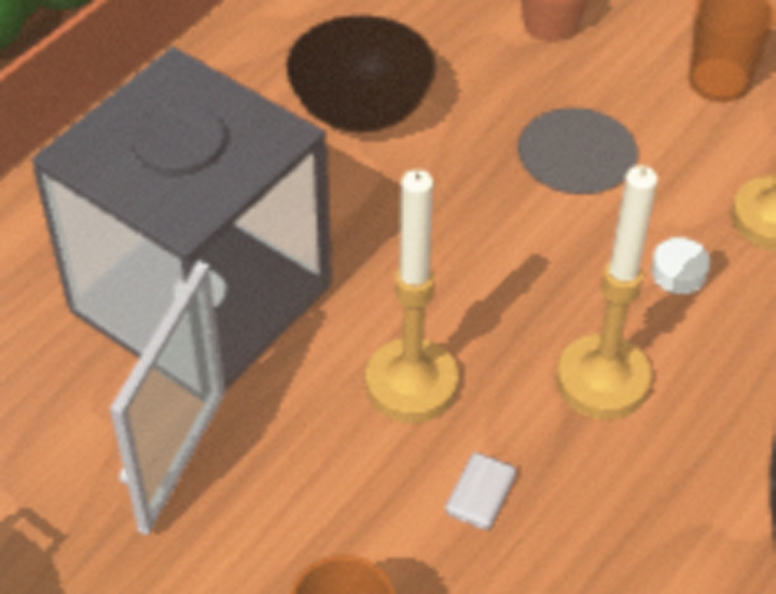

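The candlestick at top (318,223) / side (340,225) is the leftmost and stands beside the dark lantern's open door, so it's the one. The coaster is at top (418,214), and the door's free edge is at about top (232,193). Next I'll refine the poses by fitting the models to both pictures.

```bash
cat >> h.py <<'E'
from scipy.optimize import minimize,least_squares
def circ(x,y,z,r,n=60):
    a=np.linspace(0,2*np.pi,n,endpoint=False); return np.c_[x+r*np.cos(a),y+r*np.sin(a),np.full(n,z)]
def cmodel(x,y):
    return [np.r_[circ(x,y,0,.038),circ(x,y,.018,.038)],np.r_[circ(x,y,.018,.022),circ(x,y,.04,.008)],np.r_[circ(x,y,.04,.008),circ(x,y,.12,.008)],np.r_[circ(x,y,.12,.015),circ(x,y,.142,.015)],np.r_[circ(x,y,.142,.011),circ(x,y,.253,.011)]]
S=4
def sil(p,parts,box):
    x0,y0,x1,y1=box; m=np.zeros(((y1-y0)*S,(x1-x0)*S),np.uint8)
    for P in parts:
        h=cv2.convexHull(proj(p,P).astype(np.float32)).reshape(-1,2)
        cv2.fillConvexPoly(m,np.round((h-[x0,y0]+.5)*S).astype(int),255)
    return cv2.resize(m,(x1-x0,y1-y0),interpolation=cv2.INTER_AREA)/255.
def gold(f):
    h=cv2.cvtColor(f,cv2.COLOR_RGB2HSV).astype(int); return h
def overlay(p,polys,crop,scale,fn):
    x0,y0,x1,y1=crop
    c=cv2.resize(p['frame'][y0:y1,x0:x1],None,fx=scale,fy=scale,interpolation=cv2.INTER_CUBIC)[:,:,::-1].copy()
    for P,col,closed in polys:
        q=((proj(p,P)-[x0,y0]+.5)*scale); cv2.polylines(c,[np.round(q*8).astype(np.int32)],closed,col,1,cv2.LINE_AA,3)
    cv2.imwrite(fn,c)
E
python3 - <<'E'
from h import *
d=pickle.load(open('d0.pkl','rb'));t=d['top'];s=d['side']
for p,pts in((t,[(307,214),(318,233),(330,222),(300,235),(318,223)]),(s,[(330,225),(340,233),(350,226),(340,205),(360,235)])):
    h=gold(p['frame'])
    for x,y in pts: print((x,y),p['frame'][y,x],h[y,x])
E
```

```text
(307, 214) [144  92  56] [ 12 156 144]
(318, 233) [165 122  57] [ 18 167 165]
(330, 222) [104  72  40] [ 15 157 104]
(300, 235) [147  92  55] [ 12 160 147]
(318, 223) [202 189 165] [ 19  47 202]
(330, 225) [230 181  97] [ 19 147 230]
(340, 233) [229 181  98] [ 19 146 229]
(350, 226) [229 179  96] [ 19 148 229]
(340, 205) [190 146  80] [ 18 148 190]
(360, 235) [212 141  91] [ 12 146 212]
```

```bash
cat > fit.py <<'E'
from h import *
def cmask(p,box):
    x0,y0,x1,y1=box; h=gold(p['frame'][y0:y1,x0:x1])
    m=((h[...,0]>=16)&(h[...,0]<30)&(h[...,1]>90))|((h[...,1]<80)&(h[...,2]>130))
    return m.astype(float)
def fitc(ps,x0,boxes):
    ms=[cmask(p,b) for p,b in zip(ps,boxes)]
    def cost(v):
        e=0
        for p,m,b in zip(ps,ms,boxes):
            q=sil(p,cmodel(*v),b); e+=((q-m)**2).sum()/q.sum()
        return e
    r=minimize(cost,x0,method='Nelder-Mead',options=dict(initial_simplex=[x0,np.add(x0,[.01,0]),np.add(x0,[0,.01])],xatol=1e-4)); return r.x,r.fun
E
python3 - <<'E'
from fit import *
d=pickle.load(open('d0.pkl','rb'));t=d['top'];s=d['side']
for x0,bt,bs in(([.466,.075],(298,203,340,243),(320,155,362,242)),([.345,-.022],(330,245,372,282),(380,155,416,242)),([.317,-.272],(412,255,445,295),(430,105,455,190))):
    print(fitc([t],x0,[bt]),fitc([s],x0,[bs]),fitc([t,s],x0,[bt,bs]))
for p,b in((t,(395,190,445,240)),(s,(365,135,415,172))):
    h=gold(p['frame'][b[1]:b[3],b[0]:b[2]]); m=((h[...,1]<70)).astype(np.uint8)
    n,l,st,ce=cv2.connectedComponentsWithStats(m); i=1+st[1:,4].argmax(); c=ce[i]+b[:2]; print('coaster',c,st[i],at(p,c,.001).round(4))
E
```

```text
(array([0.46993504, 0.07377683]), np.float64(0.03617015078257519)) (array([0.46875552, 0.0729321 ]), np.float64(0.07995265762592667)) (array([0.46926658, 0.07303478]), np.float64(0.1315014627485022))
(array([ 0.34760483, -0.02503393]), np.float64(0.05305825638554099)) (array([ 0.3459485, -0.0256881]), np.float64(0.1091097608993869)) (array([ 0.3468606 , -0.02543718]), np.float64(0.17716629498699646))
(array([ 0.32245642, -0.27225953]), np.float64(0.12557729096949216)) (array([ 0.32000753, -0.27258827]), np.float64(0.022661559315663854)) (array([ 0.32103642, -0.27261084]), np.float64(0.1799795667881362))
coaster [417.76866456 214.08727655] [  6   7  35  35 951] [ 0.5084 -0.2371  0.001 ]
coaster [391.975  156.5025] [  7   8  42  29 800] [ 0.4967 -0.2355  0.001 ]
```

```bash
python3 - <<'E'
from fit import *
d=pickle.load(open('d0.pkl','rb'));t=d['top'];s=d['side']
for p,b in((t,(395,190,445,240)),(s,(360,130,420,185))):
    h=gold(p['frame'][b[1]:b[3],b[0]:b[2]]); m=(h[...,1]<70)&(h[...,2]<140); m=m.astype(float)
    r=minimize(lambda v:((sil(p,[circ(*v,.001,.056)],b)-m)**2).sum(),[.506,-.236],method='Nelder-Mead',options=dict(initial_simplex=[[.506,-.236],[.516,-.236],[.506,-.226]])); print('coaster',r.x,r.fun,m.sum())
def lant(x,y,th,a):
    R=np.array([[np.cos(th),-np.sin(th)],[np.sin(th),np.cos(th)]])
    W=lambda P:np.c_[np.array(P)[:,:2]@R.T+[x,y],np.array(P)[:,2]]
    sq=lambda z:W([[-.08,-.08,z],[.08,-.08,z],[.08,.08,z],[-.08,.08,z]])
    return W,sq
# fit lantern top: dark mask top view of top plate
b=(270,112,345,192); 
h=gold(t['frame'][b[1]:b[3],b[0]:b[2]]);
def col(p,q): return p['frame'][q[1],q[0]]
for q in((290,130),(320,170),(305,183),(330,183),(340,160)): print(q,col(t,q))
np.set_printoptions(precision=4,suppress=True)
# hand corners: top pic
cr=np.array([[278.5,120.5],[336,122],[334,178.5],[277.5,177.5]])
print([at(t,c,.19).round(4) for c in cr])
cs=np.array([[268,129.5],[314,151],[271,187],[227,160]])
print([at(s,c,.19).round(4) for c in cs])
W,sq=lant(.663,.111,0,0)
overlay(t,[(sq(.19),(0,255,0),True),(sq(0),(0,0,255),True)],(220,105,350,215),6,'pics/l1.png')
overlay(s,[(sq(.19),(0,255,0),True),(sq(0),(0,0,255),True)],(215,115,345,280),3.6,'pics/l2.png')
E
```

```text
coaster [ 0.5084659  -0.23665247] 52.81911572472126 951.0
coaster [ 0.50706235 -0.23734838] 47.17828527489427 697.0
(290, 130) [72 67 66]
(320, 170) [75 67 68]
(305, 183) [63 54 50]
(330, 183) [60 51 47]
(340, 160) [104  68  43]
[array([0.7451, 0.1886, 0.19  ]), array([0.7454, 0.0304, 0.19  ]), array([0.5887, 0.0324, 0.19  ]), array([0.5874, 0.1865, 0.19  ])]
[array([0.7251, 0.0472, 0.19  ]), array([0.5794, 0.0355, 0.19  ]), array([0.5854, 0.1909, 0.19  ]), array([0.7314, 0.1918, 0.19  ])]
```

View pics/l1.png

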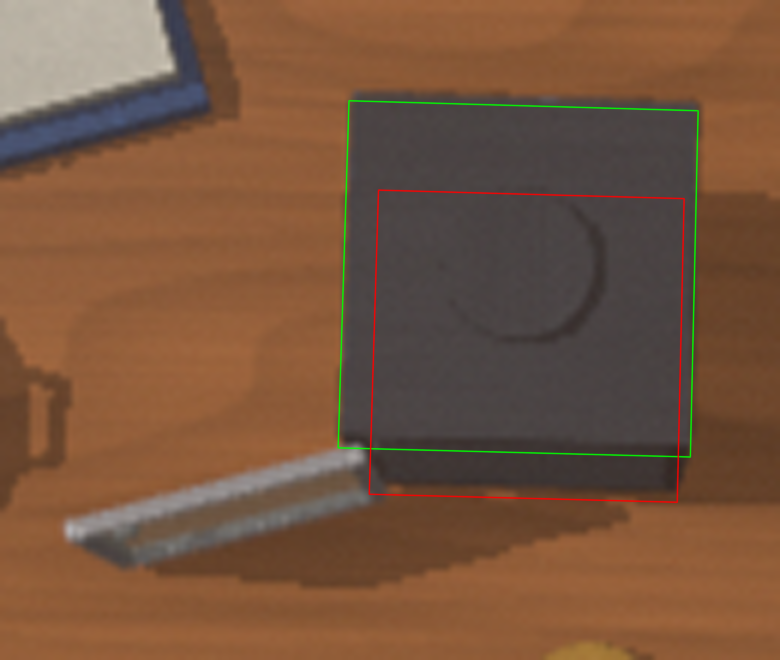

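View pics/l2.png

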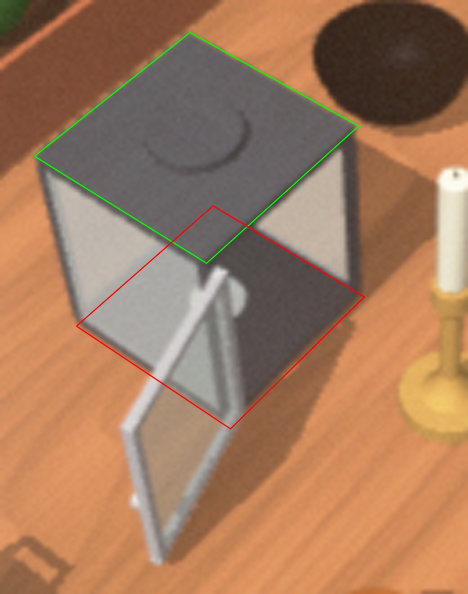

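```bash
python3 - <<'E'
from fit import *
d=pickle.load(open('d0.pkl','rb'));t=d['top'];s=d['side']
np.set_printoptions(precision=4,suppress=True)
print('top hinge',at(t,(280,180.5),.176),'edge',at(t,(232,194),.176))
o=lambda x,y:(215+x/3.6,115+y/3.6)
print('side hinge',at(s,o(217,275),.176),'edge top',at(s,o(130,430),.176),'edge bottom',at(s,o(160,557),.014))
def lant(x,y,th,a,hx=-.08,hy=.07):
    R=np.array([[np.cos(th),-np.sin(th)],[np.sin(th),np.cos(th)]])
    W=lambda P:np.c_[np.array(P)[:,:2]@R.T+[x,y],np.array(P)[:,2]]
    sq=lambda z:W([[-.08,-.08,z],[.08,-.08,z],[.08,.08,z],[-.08,.08,z]])
    e=np.array([hx,hy])+.14*np.array([-np.sin(a),-np.cos(a)])
    door=W([[hx,hy,.014],[hx,hy,.176],[*e,.176],[*e,.014]])
    return sq(.19),sq(0),door
A,B,D=lant(.666,.1095,.01,2.85)
for a,hx,hy,k in((2.8,-.084,.07,1),):
    A,B,D=lant(.666,.1095,.01,a,hx,hy);print(D)
    P=[(A,(0,255,0),True),(B,(0,0,255),True),(D,(255,255,0),True)]
    overlay(t,P,(220,105,350,215),5,'pics/l3.png')
    overlay(s,P,(215,115,345,280),3.6,'pics/l4.png')
a=cv2.imread('pics/l3.png');b=cv2.imread('pics/l4.png');b=cv2.resize(b,None,fx=550/b.shape[0]*.7,fy=550/b.shape[0]*.7);a=cv2.resize(a,None,fx=.7,fy=.7);
h=max(a.shape[0],b.shape[0]);a=cv2.copyMakeBorder(a,0,h-a.shape[0],0,0,0);b=cv2.copyMakeBorder(b,0,h-b.shape[0],0,0,0)
cv2.imwrite('pics/l5.png',np.hstack([a,b]))
E
```

```text
top hinge [0.5811 0.1805 0.176 ] edge [0.5404 0.3105 0.176 ]
side hinge [0.5771 0.1869 0.176 ] edge top [0.5367 0.3133 0.176 ] edge bottom [0.5402 0.3094 0.014 ]
[[0.5813 0.1787 0.014 ]
 [0.5813 0.1787 0.176 ]
 [0.5331 0.3101 0.176 ]
 [0.5331 0.3101 0.014 ]]
```

View pics/l5.png

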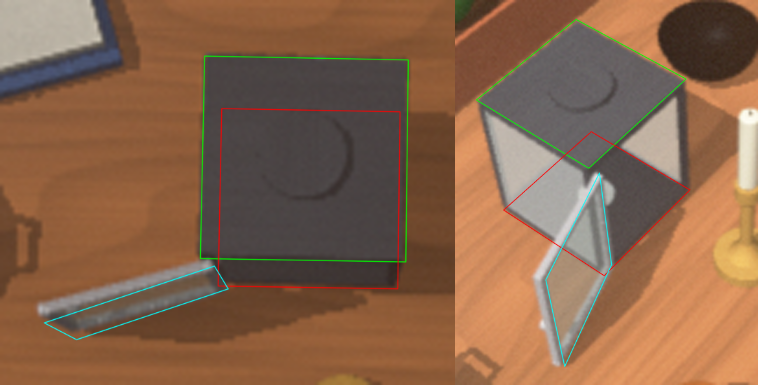

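```bash
cat > plan.py <<'E'
import numpy as np,sys
from scipy.spatial.transform import Rotation as Ro
from station import *
def ftarget(phi,t):
    phi,t=np.radians([phi,t]); f=np.array([np.sin(phi),-np.cos(phi),0]); u=np.array([0,0,1.])
    z=f*np.sin(t)-u*np.cos(t); x=f*np.cos(t)+u*np.sin(t); return Ro.from_matrix(np.c_[x,np.cross(z,x),z])
def rows(p,R,wps):
    # wps list of (pos,R or None,n); returns rows
    out=[]
    for P,T,n in wps:
        P=np.array(P,float); T=R if T is None else T
        for k in range(1,n+1):
            rv=(R.inv()*T).as_rotvec()/(n-k+1); dp=(P-p)/(n-k+1)
            s=R.inv().apply(dp)*1000; s=np.round(s,1); rv=np.round(rv,3)
            out.append(np.r_[s,rv]); p=p+R.apply(s)/1000; R=R*Ro.from_rotvec(rv)
        print('end',p.round(4))
    for i in range(0,len(out),8): print('; '.join(' '.join(f'{v:g}' for v in r) for r in out[i:i+8]),'| max',np.abs(np.array(out[i:i+8])).max(0))
def cur():
    s=get_state(); return np.array(s['eef_pos']),Ro.from_euler('xyz',s['ee_rot']),s
E
python3 - <<'E'
from plan import *
p,R,s=cur()
rows(p,R,[((.271,-.618,.42),None,4),((.48,-.3,.42),None,8),((.46,.18,.42),ftarget(20,0),12)])
pic=grab_frame('wrist');print(pic['tool_from_camera'].round(3))
E
```

```text
end [ 0.271 -0.618  0.42 ]
end [ 0.48 -0.3   0.42]
end [0.46 0.18 0.42]
0.1 0 -42.1 0 0 0; 0.1 0.1 -42.1 0 0 0; 0.1 0 -42.1 0 0 0; 0 0.1 -42.1 0 0 0; -39.9 25.9 -0 0 0 0; -39.9 25.9 -0 0 0 0; -39.9 25.9 -0 0 0 0; -39.9 25.9 -0 0 0 0 | max [39.9 25.9 42.1  0.   0.   0. ]
-39.9 25.9 -0 0 0 0; -39.9 25.9 -0 0 0 0; -39.9 25.8 -0 0 0 0; -39.9 25.9 -0 0 0 0; -14.6 37.3 -0 -0 -0 -0.126; -19.1 35.2 -0 -0 -0 -0.125; -23.4 32.5 -0 -0 -0 -0.126; -27.3 29.3 -0 -0 -0 -0.125 | max [39.9   37.3    0.     0.     0.     0.126]
-30.7 25.7 -0 -0 -0 -0.126; -33.7 21.6 -0 -0 -0 -0.125; -36.1 17.3 -0 -0 -0 -0.126; -38 12.6 -0 -0 -0 -0.125; -39.3 7.7 -0 -0 -0 -0.126; -39.9 2.8 -0 -0 -0 -0.125; -40 -2.3 -0 0 -0 -0.126; -39.3 -7.2 -0 0 -0 -0.125 | max [40.    25.7    0.     0.     0.     0.126]
[[-0.001 -0.959 -0.285  0.078]
 [ 1.    -0.001  0.     0.001]
 [-0.    -0.285  0.959 -0.134]
 [ 0.     0.     0.     1.   ]]
```

Emit:
step_arm --commands "0 0 -42 0 0 0; 0 0 -42 0 0 0; 0 0 -42 0 0 0; 0 0 -42 0 0 0; -40 26 0 0 0 0; -40 26 0 0 0 0; -40 26 0 0 0 0; -40 26 0 0 0 0" --jaw 50

```text
t: 2.25
eef_pos: [0.3766, -0.4571, 0.4197]
ee_rot: [-3.141, 0.0, -2.728]
force: [1.5, -0.6, 0.7]
width: 0.0497
```

Emit:
step_arm --commands "-40 26 0 0 0 0; -40 26 0 0 0 0; -40 26 0 0 0 0; -40 26 0 0 0 0; -14.6 37.3 0 0 0 -0.126; -19.1 35.2 0 0 0 -0.125; -23.4 32.5 0 0 0 -0.126; -27.3 29.3 0 0 0 -0.125"

```text
t: 3.25
eef_pos: [0.4739, -0.1376, 0.4197]
ee_rot: [-3.141, 0.0, -2.222]
force: [-0.4, 0.4, -0.1]
width: 0.0499
```

Emit:
step_arm --commands "-30.7 25.7 0 0 0 -0.126; -33.7 21.6 0 0 0 -0.125; -36.1 17.3 0 0 0 -0.126; -38 12.6 0 0 0 -0.125; -39.3 7.7 0 0 0 -0.126; -39.9 2.8 0 0 0 -0.125; -40 -2.3 0 0 0 -0.126; -39.3 -7.2 0 0 0 -0.125"

```text
t: 4.25
eef_pos: [0.4604, 0.1823, 0.4199]
ee_rot: [-3.141, 0.0, -1.217]
force: [0.9, -0.2, 0.6]
width: 0.0501
```

```bash
cat >> plan.py <<'E'
def tcp(tip,R): return np.array(tip)-.025*R.as_matrix()[:,2]
E
python3 - <<'E'
from plan import *
p,R,s=cur(); T=ftarget(20,30)
rows(p,R,[(tcp((.455,.135,.33),T),T,4),(tcp((.455,.135,.09),T),T,8)])
E
```

```text
end [0.4507 0.1467 0.3516]
end [0.4508 0.1467 0.1117]
7.5 5.4 17 -0 0.131 0.001; 5.2 5.3 17.9 -0.001 0.131 0.001; 2.9 5.3 18.4 -0 0.131 0.001; 0.4 5.4 18.7 -0.001 0.131 0.001; -15 -0 26 0 -0 -0; -15 -0 26 0 -0 -0; -15 -0 26 0 -0 -0; -15 -0 26 0 -0 -0 | max [1.50e+01 5.40e+00 2.60e+01 1.00e-03 1.31e-01 1.00e-03]
-15 -0 26 0 -0 -0; -15 -0 25.9 0 -0 -0; -15 -0 26 0 -0 -0; -15 -0.1 25.9 0 -0 -0 | max [15.   0.1 26.   0.   0.   0. ]
```

Emit:
step_arm --commands "7.5 5.4 17 0 0.131 0; 5.2 5.4 18 0 0.131 0; 2.9 5.4 18.4 0 0.131 0; 0.4 5.4 18.7 0 0.131 0; 0 0 0 0 0 0"

```text
t: 4.88
eef_pos: [0.4497, 0.1453, 0.3493]
ee_rot: [3.137, -0.527, -1.217]
force: [0.2, 0.5, 1.1]
width: 0.05
```

```bash
cat > look.py <<'E'
from plan import *
import cv2,sys
n=sys.argv[1]; p,R,s=cur(); print(s['t'],p.round(4),R.as_matrix().round(3).tolist(),np.round(s['force'],1))
im=[grab_frame(c) for c in('side','top','wrist')]
import pickle; pickle.dump(dict(side=im[0],top=im[1],wrist=im[2],p=p,R=R.as_matrix()),open('d.pkl','wb'))
a=im[0]['frame'][60:360,190:590]; b=im[1]['frame'][60:360,170:570]
cv2.imwrite(f'pics/{n}.png',np.hstack([a,b])[:,:,::-1]); cv2.imwrite(f'pics/{n}w.png',im[2]['frame'][:,:,::-1])
E
python3 look.py a1
```

```text
4.875 [0.4497 0.1453 0.3493] [[0.299, -0.939, 0.17], [-0.811, -0.344, -0.474], [0.503, 0.004, -0.864]] [0.2 0.5 1.1]
```

View pics/a1.png

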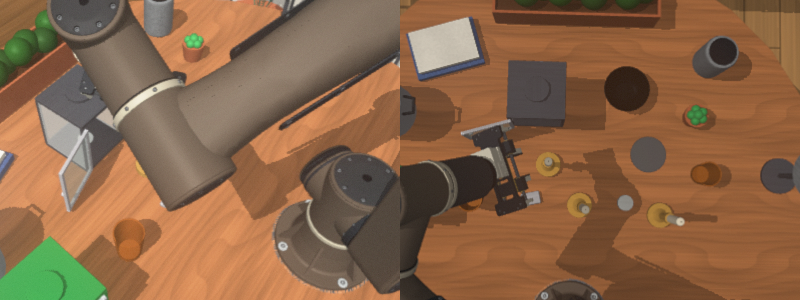

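View pics/a1w.png

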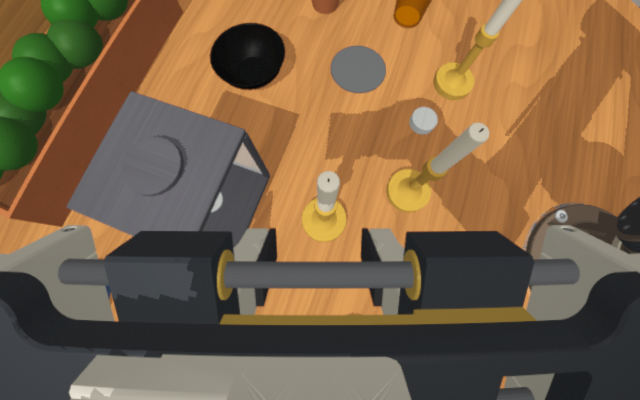

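Emit:
step_arm --commands "-15 0 26 0 0 0; -15 0 26 0 0 0; -15 0 26 0 0 0; -15 0 26 0 0 0; -15 0 26 0 0 0; 0 0 0 0 0 0"

```text
t: 5.78
eef_pos: [0.451, 0.1447, 0.201]
ee_rot: [3.141, -0.524, -1.223]
force: [0.2, 1.1, 0.8]
width: 0.0503
```

```bash
python3 look.py a2
```

```text
5.775 [0.451  0.1447 0.201 ] [[0.295, -0.94, 0.169], [-0.814, -0.34, -0.47], [0.5, 0.001, -0.866]] [0.2 1.1 0.8]
```

View pics/a2.png

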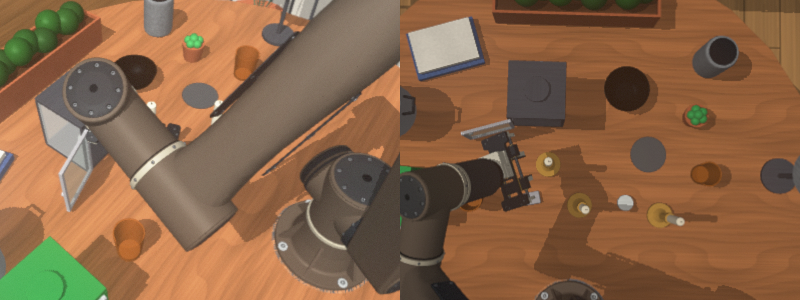

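View pics/a2w.png

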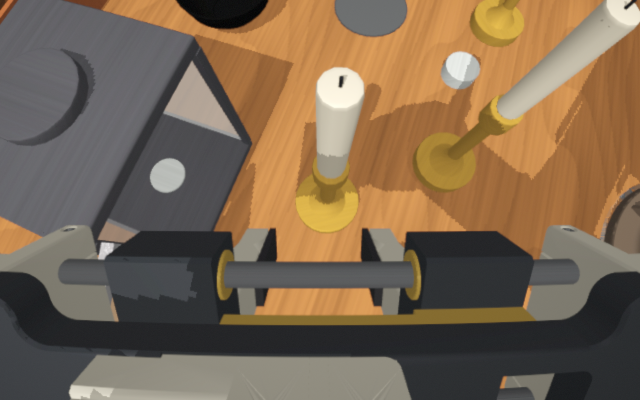

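Emit:
step_arm --commands "-14 0 24 0 0 0; -14 0 24 0 0 0; -14 0 24 0 0 0; -12 0 20 0 0 0; 0 0 0 0 0 0"

```text
t: 6.55
eef_pos: [0.4508, 0.146, 0.0947]
ee_rot: [3.141, -0.525, -1.222]
force: [-0.7, 0.1, 0.5]
width: 0.0503
```

```bash
python3 look.py a3; python3 - <<'E'
from plan import *
p,R,s=cur(); T=ftarget(20,30)
rows(p,R,[(tcp((.453,.133,.0085),T),T,6)])
E
```

```text
6.55 [0.4508 0.146  0.0947] [[0.296, -0.94, 0.171], [-0.813, -0.342, -0.471], [0.501, 0.0, -0.866]] [-0.7  0.1  0.5]
end [0.4487 0.1448 0.0301]
-5.3 0.5 9.6 -0 0 -0; -5.3 0.5 9.6 -0 0 -0; -5.3 0.6 9.6 -0 0 -0; -5.3 0.5 9.6 -0.001 0 -0; -5.3 0.6 9.5 -0 0 -0; -5.3 0.5 9.6 -0.001 0.001 -0.001 | max [5.3e+00 6.0e-01 9.6e+00 1.0e-03 1.0e-03 1.0e-03]
```

View pics/a3.png

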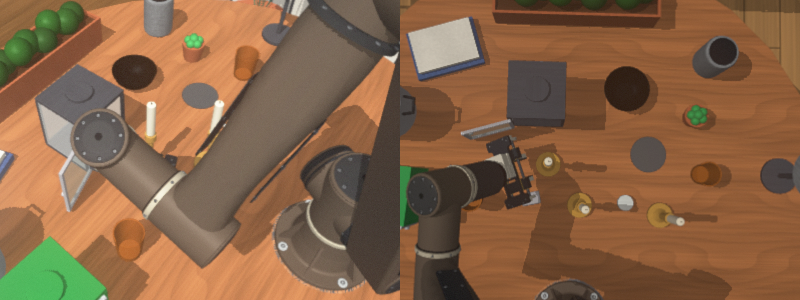

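View pics/a3w.png

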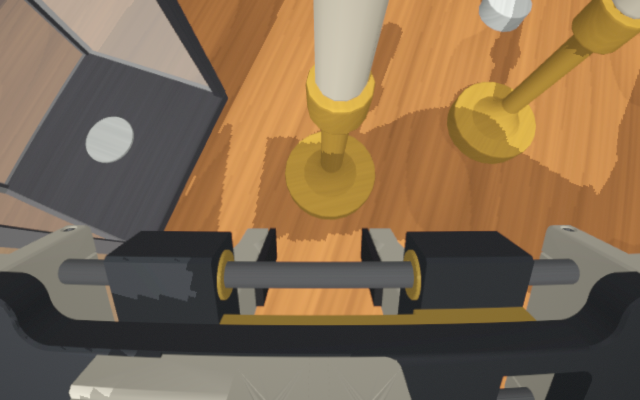

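```bash
python3 - <<'E'
from h import *
d=pickle.load(open('d.pkl','rb'));t=d['top'];s=d['side']
def tri(a,b):
    o1,d1=ray(t,a);o2,d2=ray(s,b)
    A=np.c_[d1,-d2]; k=np.linalg.lstsq(A,o2-o1,rcond=None)[0]; x,y=o1+d1*k[0],o2+d2*k[1]; return ((x+y)/2).round(3),np.linalg.norm(x-y).round(3)
print(tri((195,255),(290,196)))
E
```

```text
(array([0.381, 0.336, 0.448]), np.float64(0.001))
```

Emit:
step_arm --commands "-5.3 0.5 9.6 0 0 0; -5.3 0.5 9.6 0 0 0; -5.3 0.6 9.6 0 0 0; -5.3 0.5 9.6 0 0 0; -5.3 0.6 9.5 0 0 0; -5.3 0.5 9.6 0 0 0; 0 0 0 0 0 0"

```text
t: 7.58
eef_pos: [0.4476, 0.1431, 0.028]
ee_rot: [3.14, -0.525, -1.221]
force: [-0.6, -1.1, 1.1]
width: 0.05
```

```bash
python3 look.py a4
```

```text
7.575 [0.4476 0.1431 0.028 ] [[0.297, -0.94, 0.17], [-0.813, -0.342, -0.472], [0.501, 0.002, -0.865]] [-0.6 -1.1  1.1]
```

View pics/a4w.png

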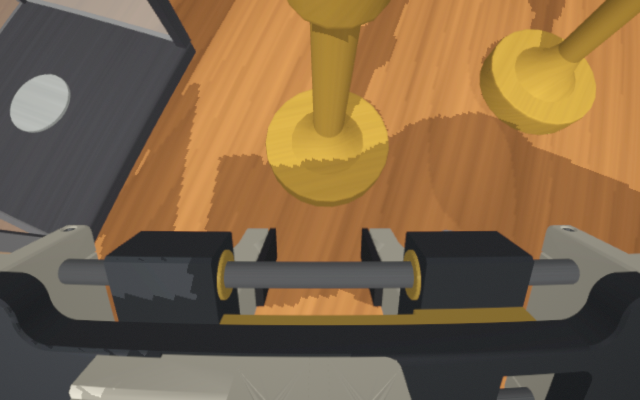

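View pics/a4.png

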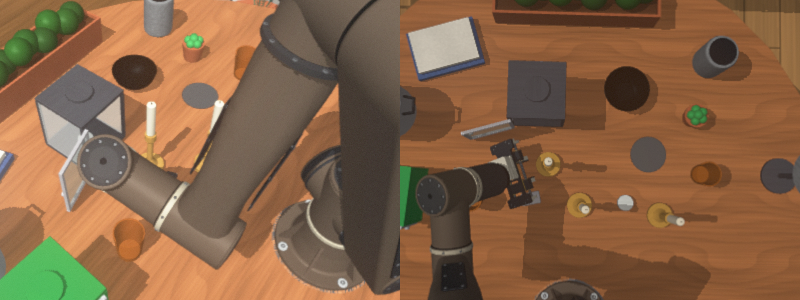

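```bash
python3 - <<'E'
from plan import *
p,R,s=cur(); T=ftarget(20,30); f=np.array([.342,-.94]); 
tip=lambda c,g=.037:tcp((*(np.array(c)-f*g),.0085),T)
rows(p,R,[(tip((.4693,.0733),.040),T,6),(tip((.471,.065)),T,2),(tip((.488,-.02)),T,16)])
E
```

```text
end [0.4513 0.1226 0.0301]
end [0.4541 0.1115 0.0301]
end [0.4711 0.0265 0.0302]
3.1 0.7 1.6 -0 -0 -0; 3.1 0.7 1.6 -0 -0 -0; 3.2 0.7 1.6 -0 -0 -0; 3.1 0.7 1.6 -0 -0 -0; 3.2 0.7 1.5 -0 -0 -0; 3.1 0.7 1.6 -0 -0 -0; 4.9 0.6 2.8 -0 -0 -0; 5 0.6 2.9 -0 -0 -0 | max [5.  0.7 2.9 0.  0.  0. ]
4.6 0.8 2.7 -0 -0 -0; 4.6 0.8 2.7 -0 -0 -0; 4.6 0.8 2.7 -0 -0 -0; 4.6 0.8 2.7 -0 -0 -0; 4.6 0.8 2.7 -0 -0 -0; 4.7 0.8 2.7 -0 -0 -0; 4.6 0.8 2.7 -0 -0 -0; 4.7 0.8 2.7 -0 -0 -0 | max [4.7 0.8 2.7 0.  0.  0. ]
4.6 0.8 2.7 -0 -0 -0; 4.7 0.8 2.6 -0 -0 -0; 4.6 0.9 2.7 -0 -0 -0; 4.7 0.8 2.6 -0 -0 -0; 4.6 0.9 2.7 -0 -0 -0; 4.7 0.8 2.6 -0 -0 -0; 4.6 0.9 2.7 -0 -0 -0; 4.7 0.8 2.6 -0 -0 -0 | max [4.7 0.9 2.7 0.  0.  0. ]
```

Emit:
step_arm --commands "3.1 0.7 1.6 0 0 0; 3.1 0.7 1.6 0 0 0; 3.1 0.7 1.6 0 0 0; 3.1 0.7 1.6 0 0 0; 3.1 0.7 1.6 0 0 0; 3.1 0.7 1.6 0 0 0; 3 0.4 1.7 0 0 0; 3 0.4 1.7 0 0 0"

```text
t: 8.72
eef_pos: [0.453, 0.1163, 0.0298]
ee_rot: [-3.141, -0.523, -1.222]
force: [-0.9, 2.3, 0.7]
width: 0.05
```

```bash
python3 look.py a5
```

```text
8.725 [0.453  0.1163 0.0298] [[0.296, -0.94, 0.172], [-0.814, -0.342, -0.469], [0.5, -0.001, -0.866]] [-0.9  2.3  0.7]
```

View pics/a5w.png

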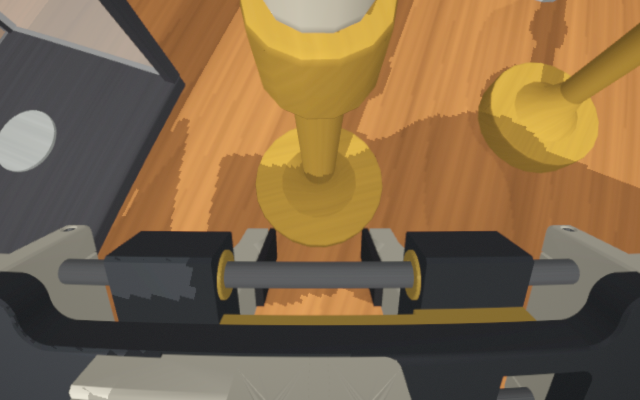

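Contact is just starting (about 2 N) and the foot is centred between the fingers. I'll keep pushing slowly.

Emit:
step_arm --commands "3 0.5 1.7 0 0 0; 4 0.7 2.3 0 0 0; 4.6 0.8 2.7 0 0 0; 4.6 0.8 2.7 0 0 0; 4.6 0.8 2.7 0 0 0; 4.6 0.8 2.7 0 0 0"

```text
t: 9.62
eef_pos: [0.4587, 0.0864, 0.0298]
ee_rot: [-3.142, -0.524, -1.222]
force: [-0.3, 2.2, 0.6]
width: 0.05
```

```bash
python3 look.py a6
```

```text
9.625 [0.4587 0.0864 0.0298] [[0.296, -0.94, 0.171], [-0.814, -0.342, -0.47], [0.5, -0.0, -0.866]] [-0.3  2.2  0.6]
```

View pics/a6w.png

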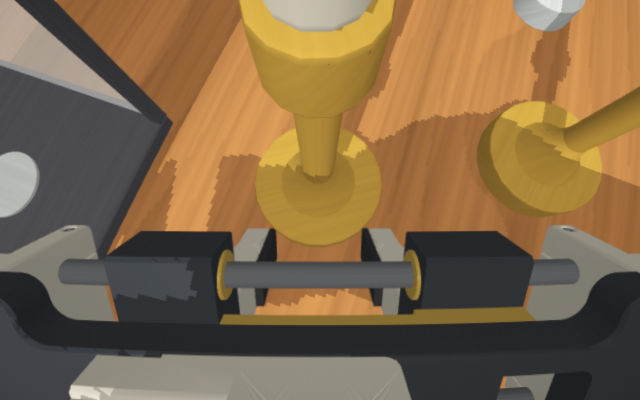

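View pics/a6.png

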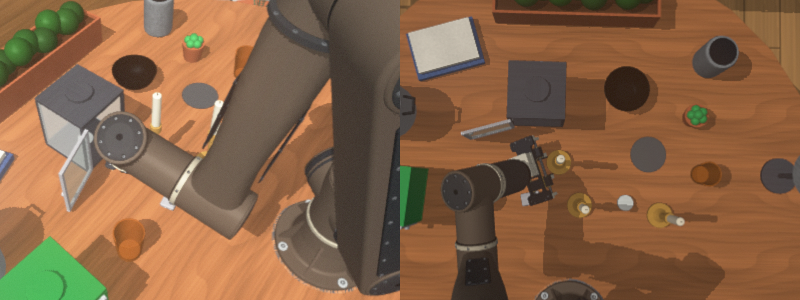

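The candlestick slides upright and keeps its place in the wrist view. I'll check its offset from the tool.

```bash
python3 - <<'E'
from fit import *
from plan import *
d=pickle.load(open('d.pkl','rb'));t=d['top'];p=d['p'];R=d['R']
tip=p+.025*R[:,2]; f=np.array([.342,-.94])
x0=list(tip[:2]+f*.037)
c=proj(t,[[*x0,.02]])[0].astype(int); b=(c[0]-14,c[1]-22,c[0]+28,c[1]+22)
x,e=fitc([t],x0,[b]);print(x0,x,e); print('g',(x-tip[:2])@f,'lat',(x-tip[:2])@[.94,.342])
overlay(t,[(circ(*x,.018,.038),(0,255,0),True)],(c[0]-50,c[1]-50,c[0]+50,c[1]+50),5,'pics/o.png')
T=ftarget(20,30)
tp=lambda c,g=.0355:tcp((*(np.array(c)-f*g),.0085),T)
p,RR,s=cur(); rows(p,RR,[(tp((.488,-.02)),T,12),(tp((.498,-.13)),T,20)])
E
```

```text
[np.float64(0.47568037330047513), np.float64(0.039817591437698065)] [0.47756101 0.04149377] 0.043818844540444754
g 0.03608843473404248 lat 0.002341051959069461
end [0.4716 0.0251 0.0301]
end [ 0.4816 -0.0849  0.0301]
4.5 0.7 2.5 0 -0 -0; 4.5 0.7 2.6 0 -0 -0; 4.5 0.7 2.5 0 -0 -0; 4.4 0.7 2.6 0 -0 -0; 4.5 0.7 2.5 0 -0 -0; 4.4 0.7 2.6 0 -0 -0; 4.5 0.7 2.5 0 -0 -0; 4.4 0.7 2.6 0 -0 -0 | max [4.5 0.7 2.6 0.  0.  0. ]
4.5 0.7 2.5 0 -0 -0; 4.4 0.7 2.6 0 -0 -0; 4.5 0.8 2.5 0 -0 -0; 4.4 0.7 2.6 0.001 -0.001 -0.001; 4.6 1.4 2.7 -0 0 0; 4.6 1.4 2.7 -0 0 0; 4.6 1.4 2.7 -0 0 0; 4.6 1.4 2.7 -0 0 0 | max [4.6e+00 1.4e+00 2.7e+00 1.0e-03 1.0e-03 1.0e-03]
4.6 1.4 2.7 -0 0 0; 4.6 1.4 2.7 -0 0 0; 4.6 1.4 2.7 -0 0 0; 4.6 1.4 2.7 -0 0 0; 4.6 1.4 2.6 -0 0 0; 4.6 1.4 2.7 -0 0 0; 4.6 1.4 2.6 -0 0 0; 4.7 1.4 2.7 -0 0 0 | max [4.7 1.4 2.7 0.  0.  0. ]
4.6 1.4 2.6 -0 0 0; 4.7 1.4 2.7 -0 0 0; 4.6 1.4 2.6 -0 0 0; 4.7 1.5 2.7 -0 0 0; 4.6 1.4 2.6 -0 0 0; 4.7 1.5 2.7 -0 0 0; 4.6 1.4 2.6 -0 0 0; 4.7 1.5 2.7 -0 0 0 | max [4.7 1.5 2.7 0.  0.  0. ]
```

View pics/o.png

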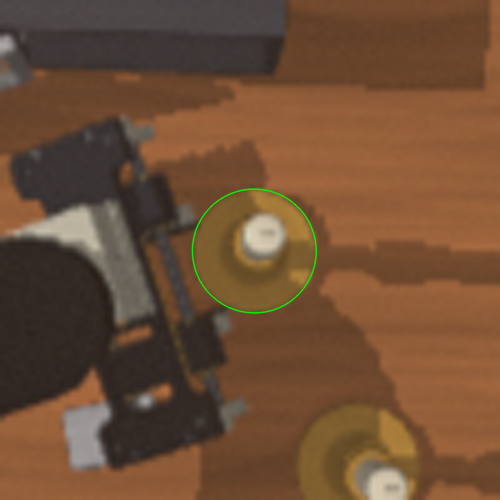

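Emit:
step_arm --commands "4 0.7 2.3 0 0 0; 4.5 0.7 2.6 0 0 0; 4.5 0.7 2.6 0 0 0; 4.5 0.7 2.6 0 0 0; 4.5 0.7 2.6 0 0 0; 4.5 0.7 2.6 0 0 0; 4.5 0.7 2.6 0 0 0; 4.5 0.7 2.6 0 0 0"

```text
t: 10.78
eef_pos: [0.4699, 0.048, 0.0318]
ee_rot: [3.136, -0.524, -1.222]
force: [-0.5, 0.1, -1.4]
width: 0.0501
```

```bash
python3 look.py a7
```

```text
10.775 [0.4699 0.048  0.0318] [[0.296, -0.941, 0.165], [-0.814, -0.339, -0.472], [0.5, 0.005, -0.866]] [-0.5  0.1 -1.4]
```

View pics/a7.png

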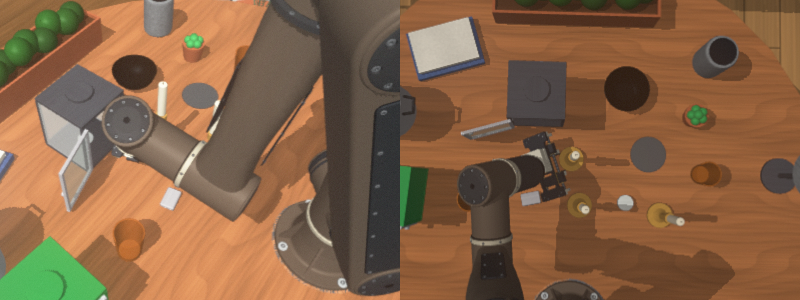

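View pics/a7w.png

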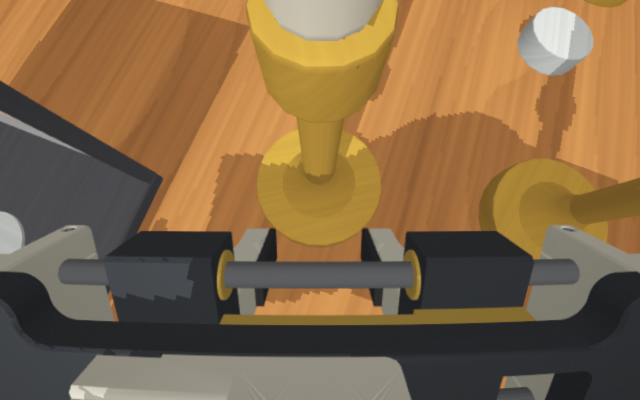

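```bash
python3 - <<'E'
from plan import *
p,R,s=cur(); print(s['t'],np.round(s['q'],3),np.round(s['qd'],3),p.round(4),np.round(s['force'],1),np.round(s['joint_efforts'],1),np.round(s['moment'],2))
E
```

```text
10.925 [ 0.739  0.356 -1.017  0.905 -0.626 -1.247] [ 0.006 -0.001 -0.     0.    -0.001 -0.003] [0.47  0.048 0.032] [-0.6  0.  -0.3] [ -0.3 -40.   11.2   1.2  -1.8   0. ] [ 1.73  0.73 -0.04]
```

Joint 3 has reached its lower limit (-1.02): the wrist is folded too close in, so the pose drifted by 2–3 mm. I'll back off slightly, collect joint and pose pairs, and build a kinematic model to choose a reachable tool attitude.

Emit:
step_arm --commands "-4 0 -2.3 0 0 0; -5 0 -3 0 0 0; -5 0 -3 0 0 0; 0 0 0 0 0 0"

```text
t: 11.42
eef_pos: [0.4646, 0.0647, 0.0321]
ee_rot: [3.137, -0.523, -1.221]
force: [-0.6, -1.4, 0.8]
width: 0.0502
```

```bash
cat > rec.py <<'E'
from plan import *
import json
p,R,s=cur(); print(s['t'],np.round(s['q'],3),p.round(4),R.as_matrix().round(3).tolist(),np.round(s['force'],1))
open('rec.jsonl','a').write(json.dumps(dict(q=list(map(float,s['q'])),p=p.tolist(),R=R.as_matrix().tolist()))+'\n')
E
python3 rec.py; python3 look.py a8
python3 - <<'E'
from fit import *
d=pickle.load(open('d.pkl','rb'));t=d['top'];s=d['side']
x0=[.4874,.0023]; c=proj(t,[[*x0,.02]])[0].astype(int); b=(c[0]-14,c[1]-22,c[0]+28,c[1]+22)
print(fitc([t],x0,[b]))
E
```

```text
11.425 [ 0.791  0.361 -1.002  0.854 -0.639 -1.245] [0.4646 0.0647 0.0321] [[0.297, -0.94, 0.167], [-0.814, -0.341, -0.471], [0.5, 0.004, -0.866]] [-0.6 -1.4  0.8]
11.425 [0.4646 0.0647 0.0321] [[0.297, -0.94, 0.167], [-0.814, -0.341, -0.471], [0.5, 0.004, -0.866]] [-0.6 -1.4  0.8]
(array([0.48828492, 0.00298055]), np.float64(0.04781647042627839))
```

View pics/a8w.png

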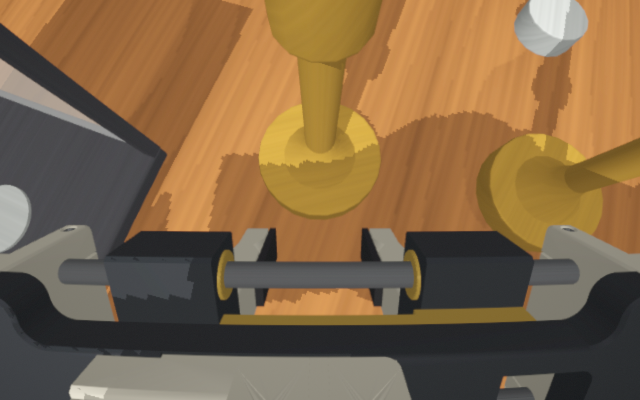

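```bash
cat > kin.py <<'E'
import numpy as np,json
from scipy.spatial.transform import Rotation as Ro
from scipy.optimize import least_squares
rx=lambda a:Ro.from_euler('x',a);ry=lambda a:Ro.from_euler('y',a);rz=lambda a:Ro.from_euler('z',a)
D=[dict(q=[-0.869,0.359,0.012,0,-1.224,-0.288],p=[0.27122715,-0.61763356,0.25064184],R=Ro.from_euler('xyz',[3.13994,-.00017,-2.727857]).as_matrix().tolist()),
 dict(q=[0.739,0.356,-1.017,0.905,-0.626,-1.247],p=[.470,.048,.032],R=[[0.296,-0.941,0.165],[-0.814,-0.339,-0.472],[0.5,0.005,-0.866]])]
try: D+=[json.loads(l) for l in open('rec.jsonl')]
except Exception: pass
def chain(q,s4,s6,C):
    R1=rz(q[0]);R2=R1*ry(q[1]);R3=R2*ry(-q[2]);R4=R3*rx(s4*q[3]);R5=R4*ry(-q[4]);R6=R5*rx(s6*q[5])*C
    return R1,R2,R3,R4,R5,R6
def pos(q,v,s4,s6,C):
    R1,R2,R3,R4,R5,R6=chain(q,s4,s6,C); d1,a1,L1,a3,L2,d6,y=v
    return np.array([0,0,d1])+R1.apply([a1,y,0])+R2.apply([0,0,L1])+R3.apply([L2,0,a3])+R5.apply([d6,0,0])
E
python3 - <<'E'
from kin import *
for s4 in(1,-1):
  for s6 in(1,-1):
    Cs=[chain(d['q'],s4,s6,Ro.identity())[-1].inv()*Ro.from_matrix(d['R']) for d in D]
    print(s4,s6,[np.round((Cs[0].inv()*c).magnitude(),3) for c in Cs],Cs[0].as_matrix().round(2).tolist())
E
```

```text
1 1 [np.float64(0.0), np.float64(1.004), np.float64(1.019)] [[-0.0, -0.0, 1.0], [-0.84, 0.54, 0.0], [-0.54, -0.84, -0.0]]
1 -1 [np.float64(0.0), np.float64(1.81), np.float64(1.709)] [[-0.0, -0.0, 1.0], [-1.0, 0.0, -0.0], [-0.0, -1.0, -0.0]]
-1 1 [np.float64(0.0), np.float64(1.918), np.float64(1.915)] [[-0.0, -0.0, 1.0], [-0.84, 0.54, 0.0], [-0.54, -0.84, -0.0]]
-1 -1 [np.float64(0.0), np.float64(0.001), np.float64(0.001)] [[-0.0, -0.0, 1.0], [-1.0, 0.0, -0.0], [-0.0, -1.0, -0.0]]
```

```bash
cat >> kin.py <<'E'
C=Ro.from_matrix([[0,0,1],[-1,0,0],[0,-1,0]])
def fitv():
    v0=np.array([.3,0,.4,.0,.4,.25,0])
    f=lambda v:np.r_[np.concatenate([(pos(d['q'],v,-1,-1,C)-d['p']) for d in D])*1000,(v-v0)[[1,3,6]]*5,(v-v0)[[0,2,4,5]]*.5]
    return least_squares(f,v0)
E
python3 - <<'E'
from kin import *
r=fitv();print(r.x.round(4),[ (pos(d['q'],r.x,-1,-1,C)-d['p']).round(4) for d in D])
E
```

```text
[ 1.1219  0.5338 -0.6285  0.0362  0.3419  0.2006 -0.1916] [array([-0.,  0., -0.]), array([ 0.0009, -0.0032, -0.001 ]), array([-0.001 ,  0.0031,  0.001 ])]
```

Emit:
step_arm --commands "-20 0 -35 0 0 0; 10 0 -25 0 0 0; 15 0 -26 0 0 0; 15 0 -26 0 0 0; 15 0 -26 0 0 0; 0 0 0 0 0 0"

```text
t: 12.32
eef_pos: [0.4527, 0.1013, 0.1708]
ee_rot: [3.141, -0.521, -1.224]
force: [-0.7, -0.4, -0.7]
width: 0.0503
```

```bash
python3 rec.py
```

```text
12.325 [ 0.959  0.155 -0.773  0.498 -1.021 -0.957] [0.4527 0.1013 0.1708] [[0.295, -0.941, 0.168], [-0.816, -0.34, -0.469], [0.498, 0.001, -0.867]] [-0.7 -0.4 -0.7]
```

Emit:
step_arm --commands "20 0 -35 0 -0.15 0; 20 0 -35 0 -0.15 0; 10 -30 -35 0 -0.15 0.15; 10 -30 -35 0 0 0.15; 0 0 0 0 0 0"

```text
t: 12.95
eef_pos: [0.516, 0.1028, 0.3232]
ee_rot: [-3.109, -0.085, -1.512]
force: [-0.9, 0.3, -1.0]
width: 0.05
```

```bash
python3 rec.py
```

```text
12.95 [ 0.633  0.061 -0.25   0.093 -1.281 -0.601] [0.516  0.1028 0.3232] [[0.059, -0.998, 0.038], [-0.995, -0.062, -0.083], [0.085, -0.033, -0.996]] [-0.9  0.3 -1. ]
```

```bash
cat >> kin.py <<'E'
def pos2(q,v):
    R1,R2,R3,R4,R5,R6=chain(q,-1,-1,C); d1,a1,L1,a3,L2,d6,y,w,y4=v
    return np.array([0,0,d1])+R1.apply([a1,y,0])+R2.apply([0,0,L1])+R3.apply([L2,0,a3])+R4.apply([0,y4,0])+R5.apply([d6,0,w])
def fit2():
    v0=np.array([.3,0,.4,.0,.4,.25,0,0,0])
    f=lambda v:np.r_[np.concatenate([(pos2(d['q'],v)-d['p']) for d in D])*1000,(v-v0)*.5]
    return least_squares(f,v0)
E
python3 - <<'E'
from kin import *
r=fitv();print(r.x.round(4),[ (pos(d['q'],r.x,-1,-1,C)-d['p']).round(4).tolist() for d in D])
r=fit2();print(r.x.round(4),[ (pos2(d['q'],r.x)-d['p']).round(4).tolist() for d in D])
E
```

```text
[-0.0373  0.0795  0.6532  0.0422  0.3509  0.2316 -0.1933] [[0.003, -0.0061, 0.0123], [0.0072, -0.019, 0.0066], [0.0095, -0.0084, 0.0064], [-0.0114, 0.0267, -0.0192], [-0.0171, -0.002, -0.0062]]
[ 2.008e-01 -1.000e-04  6.004e-01 -1.000e-03  4.663e-01  3.527e-01
  3.100e-03 -2.100e-03 -1.948e-01] [[-0.0001, -0.0001, 0.0002], [0.0, 0.0, 0.0], [0.0, -0.0, -0.0001], [-0.0001, -0.0, 0.0002], [-0.0, 0.0001, -0.0002]]
```

The model fits to under 0.3 mm. Now I'll search for tool attitudes that stay inside the joint ranges along the push.

```bash
cat >> kin.py <<'E'
V=fit2().x
LO=np.array([-3.07,-1.43,-1.02,-3.03,-3.05,-3.03]);HI=np.array([3.07,2.12,1.25,1.67,0,3.03])
def ik(p,R,seed):
    Rm=R
    f=lambda q:np.r_[(pos2(q,V)-p)*10,(Rm.inv()*chain(q,-1,-1,C)[-1]).as_rotvec()*3]
    r=least_squares(f,seed,xtol=1e-12); return r.x,np.linalg.norm(r.fun)
def margin(q): return np.minimum(q-LO,HI-q)
E
cat > srch.py <<'E'
from kin import *
from plan import ftarget,tcp
seed=np.array([.791,.361,-1.002,.854,-.639,-1.245])
def pose(c,phi,t,g=.036,h=.0085):
    f=np.array([np.sin(np.radians(phi)),-np.cos(np.radians(phi))]);T=ftarget(phi,t);return tcp((*(np.array(c)-f*g),h),T),T
if __name__=='__main__':
  for t in(25,30,35,40,45):
    for phi in(20,10,0,-10,-20,-30):
      out=[]
      q=seed
      for c in((.488,.003),(.482,-.03),(.484,-.08),(.49,-.13),(.5,-.19),(.508,-.237)):
        q,e=ik(*pose(c,phi,t),q); out.append((round(margin(q)[2],2) if e<1e-3 else None, round(margin(q)[[0,1,3,4,5]].min(),2)))
      print(t,phi,out)
E
python3 srch.py
```

```text
25 20 [(np.float64(0.02), np.float64(0.56)), (np.float64(-0.04), np.float64(0.53)), (np.float64(-0.09), np.float64(0.48)), (np.float64(-0.11), np.float64(0.33)), (np.float64(-0.11), np.float64(0.1)), (np.float64(-0.08), np.float64(-0.05))]
25 10 [(np.float64(0.13), np.float64(0.65)), (np.float64(0.08), np.float64(0.61)), (np.float64(0.02), np.float64(0.56)), (np.float64(-0.01), np.float64(0.52)), (np.float64(-0.02), np.float64(0.48)), (np.float64(-0.01), np.float64(0.38))]
25 0 [(np.float64(0.25), np.float64(0.74)), (np.float64(0.19), np.float64(0.7)), (np.float64(0.14), np.float64(0.65)), (np.float64(0.11), np.float64(0.61)), (np.float64(0.09), np.float64(0.57)), (np.float64(0.1), np.float64(0.54))]
25 -10 [(np.float64(0.35), np.float64(0.82)), (np.float64(0.3), np.float64(0.79)), (np.float64(0.25), np.float64(0.74)), (np.float64(0.22), np.float64(0.7)), (np.float64(0.21), np.float64(0.66)), (np.float64(0.22), np.float64(0.63))]
25 -20 [(np.float64(0.45), np.float64(0.9)), (np.float64(0.4), np.float64(0.87)), (np.float64(0.36), np.float64(0.83)), (np.float64(0.33), np.float64(0.79))
[... 5284 characters left out ...]
5 -10 [(np.float64(0.43), np.float64(1.08)), (np.float64(0.37), np.float64(1.04)), (np.float64(0.3), np.float64(0.98)), (np.float64(0.24), np.float64(0.94)), (np.float64(0.2), np.float64(0.82)), (np.float64(0.18), np.float64(0.71))]
45 -20 [(np.float64(0.56), np.float64(1.18)), (np.float64(0.5), np.float64(1.14)), (np.float64(0.44), np.float64(1.08)), (np.float64(0.39), np.float64(1.04)), (np.float64(0.35), np.float64(1.0)), (np.float64(0.34), np.float64(0.92))]
45 -30 [(np.float64(0.68), np.float64(1.27)), (np.float64(0.62), np.float64(1.23)), (np.float64(0.57), np.float64(1.18)), (np.float64(0.53), np.float64(1.14)), (np.float64(0.5), np.float64(1.1)), (np.float64(0.49), np.float64(1.07))]
```

```bash
python3 - <<'E'
from srch import *
q=np.array([0.633,0.061,-0.25,0.093,-1.281,-0.601])
for h,c in((.3,(.476,.035)),(.1,(.476,.035)),(.0085,(.476,.035)),(.0085,(.477,-.03)),(.0085,(.478,-.08)),(.0085,(.48,-.13)),(.0085,(.494,-.18)),(.0085,(.508,-.237)),(.0085,(.508,-.18)),(.1,(.508,-.18)),(.3,(.508,-.18))):
    q,e=ik(*pose(c,0,30,h=h),q); print(h,c,q.round(2),margin(q).min().round(3),e<1e-3)
from plan import *
p,R,s=cur();rows(p,R,[(pose((.476,.045),0,30,h=.28)[0],ftarget(0,30),6),(pose((.476,.045),0,30,h=.06)[0],ftarget(0,30),8)])
E
```

```text
0.3 (0.476, 0.035) [ 0.84  0.12 -0.38  0.34 -1.47 -0.94] 0.637 True
0.1 (0.476, 0.035) [ 0.83  0.32 -0.65  0.4  -1.04 -1.12] 0.368 True
0.0085 (0.476, 0.035) [ 0.82  0.46 -0.75  0.48 -0.82 -1.23] 0.274 True
0.0085 (0.477, -0.03) [ 0.7   0.43 -0.84  0.59 -0.75 -1.23] 0.182 True
0.0085 (0.478, -0.08) [ 0.59  0.41 -0.9   0.7  -0.7  -1.23] 0.12 True
0.0085 (0.48, -0.13) [ 0.47  0.39 -0.95  0.82 -0.66 -1.23] 0.071 True
0.0085 (0.494, -0.18) [ 0.32  0.39 -0.96  0.95 -0.62 -1.21] 0.061 True
0.0085 (0.508, -0.237) [ 0.15  0.4  -0.95  1.09 -0.59 -1.18] 0.065 True
0.0085 (0.508, -0.18) [ 0.31  0.41 -0.93  0.93 -0.63 -1.19] 0.093 True
0.1 (0.508, -0.18) [ 0.39  0.27 -0.8   0.68 -0.83 -0.93] 0.216 True
0.3 (0.508, -0.18) [ 0.42  0.07 -0.5   0.5  -1.27 -0.64] 0.52 True
end [0.476  0.0935 0.3017]
end [0.476  0.0935 0.0817]
0.9 6.9 3.5 -0.008 0.073 0.008; 0.6 6.8 3.6 -0.008 0.073 0.008; 0.4 6.8 3.6 -0.009 0.073 0.008; 0.2 6.8 3.7 -0.008 0.073 0.008; 0 6.7 3.8 -0.009 0.073 0.009; -0.2 6.7 3.9 -0.008 0.074 0.008; -13.7 -0 23.8 -0 -0 0; -13.8 -0 23.8 -0 -0 0 | max [1.38e+01 6.90e+00 2.38e+01 9.00e-03 7.40e-02 9.00e-03]
-13.7 -0 23.8 -0 -0 0; -13.8 -0 23.8 -0 -0 0; -13.7 -0 23.8 -0 -0 0; -13.8 -0 23.8 -0 -0 0; -13.7 -0 23.9 -0 -0 0; -13.8 -0 23.8 -0 -0 0 | max [13.8  0.  23.9  0.   0.   0. ]
```

```bash
python3 - <<'E'
from srch import *
from plan import *
p,R,s=cur();T=ftarget(12,30)
rows(p,R,[(pose((.481,.03),12,30,h=.28)[0],T,5),(pose((.481,.03),12,30,h=.045)[0],T,8)])
E
```

```text
end [0.4709 0.0775 0.3017]
end [0.4709 0.0774 0.0667]
4.2 9.4 4.4 0.003 0.087 -0.03; 3.5 9.6 4.7 0.003 0.087 -0.03; 2.7 9.7 4.9 0.002 0.087 -0.031; 2 9.8 5.1 0.003 0.087 -0.03; 1.3 9.8 5.2 0.002 0.087 -0.031; -14.7 -0 25.4 0 -0 0; -14.7 -0 25.4 0 -0 0; -14.7 -0 25.5 0 -0 0 | max [1.47e+01 9.80e+00 2.55e+01 3.00e-03 8.70e-02 3.10e-02]
-14.7 -0 25.4 0 -0 0; -14.7 -0 25.5 0 -0 0; -14.7 -0 25.4 0 -0 0; -14.7 -0.1 25.5 0 -0 0; -14.6 -0 25.4 0 -0 0 | max [14.7  0.1 25.5  0.   0.   0. ]
```

Emit:
step_arm --commands "4.2 9.4 4.4 0.003 0.087 -0.03; 3.5 9.6 4.7 0.003 0.087 -0.03; 2.7 9.7 4.9 0.002 0.087 -0.031; 2 9.8 5.1 0.003 0.087 -0.03; 1.3 9.8 5.2 0.002 0.087 -0.031; 0 0 0 0 0 0; -14.7 0 25.4 0 0 0; -14.7 0 25.4 0 0 0"

```text
t: 13.95
eef_pos: [0.4682, 0.0778, 0.2406]
ee_rot: [3.138, -0.522, -1.355]
force: [-0.3, -0.9, -0.3]
width: 0.0499
```

Emit:
step_arm --commands "-14.7 0 25.4 0 0 0; -14.7 0 25.4 0 0 0; -14.7 0 25.4 0 0 0; -14.7 0 25.4 0 0 0; -14.7 0 25.4 0 0 0; -14.7 0 25.4 0 0 0; 0 0 0 0 0 0"

```text
t: 14.82
eef_pos: [0.4667, 0.0762, 0.0642]
ee_rot: [3.133, -0.526, -1.354]
force: [0.4, -0.6, 1.5]
width: 0.0499
```

```bash
python3 look.py b1; python3 - <<'E'
from srch import *
from plan import *
p,R,s=cur();T=ftarget(12,30)
rows(p,R,[(pose((.481,.03),12,30,h=.009)[0],T,4)])
E
```

```text
14.825 [0.4667 0.0762 0.0642] [[0.186, -0.977, 0.1], [-0.845, -0.211, -0.492], [0.502, 0.007, -0.865]] [ 0.4 -0.6  1.5]
end [0.471  0.0775 0.0306]
-4.2 -0.7 7.9 0 0 0.001; -4.3 -0.7 7.8 0 0 0.001; -4.2 -0.7 7.9 0 0 0.001; -4.3 -0.7 7.8 0.001 0 0.002 | max [4.3e+00 7.0e-01 7.9e+00 1.0e-03 0.0e+00 2.0e-03]
```

View pics/b1w.png

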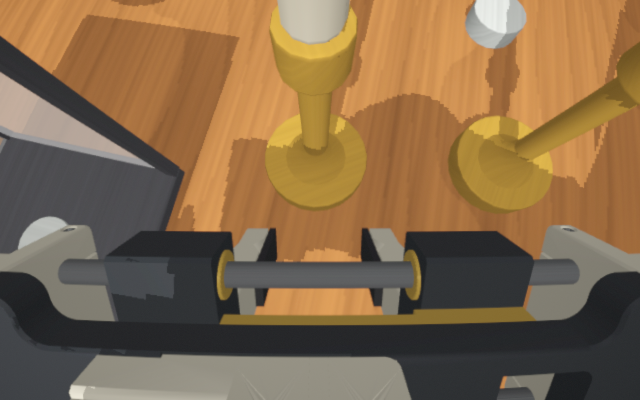

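View pics/b1.png

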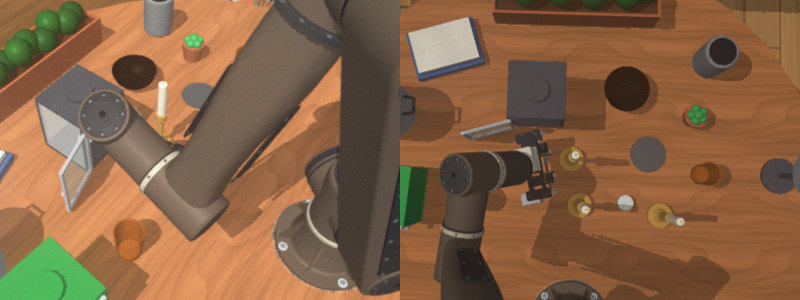

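Emit:
step_arm --commands "-4.2 -0.7 7.8 0 0 0; -4.2 -0.7 7.8 0 0 0; -4.2 -0.7 7.8 0 0 0; -4.2 -0.7 7.8 0.001 0 0.002; 0 0 0 0 0 0"

```text
t: 15.6
eef_pos: [0.4701, 0.0765, 0.0294]
ee_rot: [3.138, -0.525, -1.357]
force: [-0.1, -0.2, 0.2]
width: 0.0504
```

```bash
python3 - <<'E'
from srch import *
from plan import *
p,R,s=cur();T=ftarget(12,30);print(p,s['force'])
ps=lambda c,f:pose(c,f,30)
W=[(ps((.481,.004),12)[0],T,8)]
c0=np.array([.481,.004]);c1=np.array([.476,-.044])
for k in range(1,9):
    ph=12-1.5*k; W.append((ps(c0+(c1-c0)*k/8,ph)[0],ftarget(ph,30),1))
rows(p,R,W)
E
```

```text
[0.47007868 0.07651574 0.02941808] [-0.13346594 -0.16171702  0.24317837]
end [0.4709 0.0515 0.0301]
end [0.4716 0.0457 0.0302]
end [0.4721 0.0399 0.0302]
end [0.4728 0.0341 0.0302]
end [0.4734 0.0282 0.0301]
end [0.474  0.0224 0.0302]
end [0.4747 0.0164 0.0302]
end [0.4754 0.0104 0.0302]
end [0.476  0.0045 0.0302]
2.7 0.6 1.5 0 -0 0; 2.7 0.6 1.5 0 -0 0.001; 2.7 0.5 1.5 0 -0 0; 2.7 0.5 1.5 0 -0 0.001; 2.7 0.6 1.4 0 -0 0; 2.7 0.5 1.5 0.001 -0.001 0.001; 2.8 0.6 1.4 0 -0 0; 2.7 0.5 1.5 0.001 -0.001 0.001 | max [2.8e+00 6.0e-01 1.5e+00 1.0e-03 1.0e-03 1.0e-03]
5 0.6 2.8 -0.014 0 0.023; 5 0.5 2.9 -0.013 0 0.022; 5.1 0.2 2.9 -0.013 0 0.023; 5.1 0.2 3 -0.013 0 0.023; 5.1 -0 2.9 -0.013 0 0.022; 5.2 -0.2 3 -0.013 0 0.023; 5.2 -0.4 3 -0.013 0 0.023; 5.2 -0.4 3 -0.013 0 0.022 | max [5.2   0.6   3.    0.014 0.    0.023]
```

Emit:
step_arm --commands "2.7 0.5 1.5 0 0 0; 2.7 0.5 1.5 0 0 0; 2.7 0.5 1.5 0 0 0; 2.7 0.5 1.5 0 0 0; 2.7 0.5 1.5 0 0 0; 2.7 0.5 1.5 0 0 0; 2.7 0.5 1.5 0 0 0; 2.7 0.5 1.5 0 0 0"

```text
t: 16.6
eef_pos: [0.4718, 0.0519, 0.0306]
ee_rot: [3.139, -0.524, -1.357]
force: [-0.2, 0.9, 0.3]
width: 0.0497
```

```bash
python3 look.py b2
```

```text
16.6 [0.4718 0.0519 0.0306] [[0.183, -0.978, 0.104], [-0.846, -0.211, -0.49], [0.5, 0.002, -0.866]] [-0.2  0.9  0.3]
```

View pics/b2w.png

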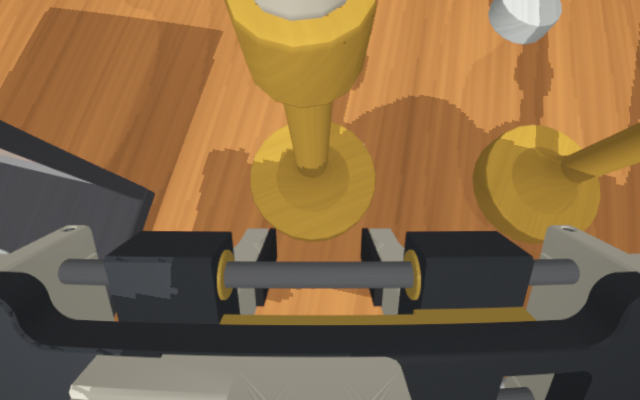

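Emit:
step_arm --commands "3 0.4 1.7 0 0 0; 4 0.5 2.2 -0.007 0 0.012; 5 0.5 2.9 -0.013 0 0.022; 5 0.3 2.9 -0.013 0 0.023; 5 0.2 2.9 -0.013 0 0.023; 5 0 2.9 -0.013 0 0.022"

```text
t: 17.5
eef_pos: [0.4753, 0.0207, 0.0307]
ee_rot: [3.139, -0.524, -1.477]
force: [0.2, 2.3, 0.7]
width: 0.05
```

```bash
python3 look.py b3; python3 - <<'E'
from srch import *
from plan import *
p,R,s=cur();T=ftarget(0,30);print(np.round(s['q'],3))
rows(p,R,[(pose((.476,-.05),0,30)[0],T,5),(pose((.477,-.1),0,30)[0],T,10)])
E
```

```text
17.5 [0.4753 0.0207 0.0307] [[0.081, -0.996, 0.045], [-0.862, -0.092, -0.499], [0.501, 0.002, -0.866]] [0.2 2.3 0.7]
[ 0.709  0.407 -0.895  0.674 -0.712 -1.229]
end [ 0.476  -0.0015  0.0302]
end [ 0.477  -0.0515  0.0301]
3.7 0.2 2.3 -0.009 -0 0.016; 3.8 0.1 2.3 -0.009 -0 0.016; 3.7 0.1 2.3 -0.009 -0.001 0.017; 3.8 -0 2.3 -0.009 -0 0.016; 3.7 -0.1 2.2 -0.009 -0.001 0.017; 4.3 -0.1 2.5 0 0 -0; 4.3 -0.1 2.5 0 0 -0; 4.3 -0.1 2.5 0 0 -0 | max [4.3e+00 2.0e-01 2.5e+00 9.0e-03 1.0e-03 1.7e-02]
4.3 -0.1 2.5 0 0 -0; 4.4 -0.1 2.5 0 0 -0; 4.3 -0.1 2.5 0 0 -0; 4.4 -0.1 2.5 0 0 -0; 4.3 -0.1 2.5 0 0 -0; 4.4 -0.1 2.5 0 0 -0; 4.3 -0.1 2.5 0 0 -0 | max [4.4 0.1 2.5 0.  0.  0. ]
```

View pics/b3w.png

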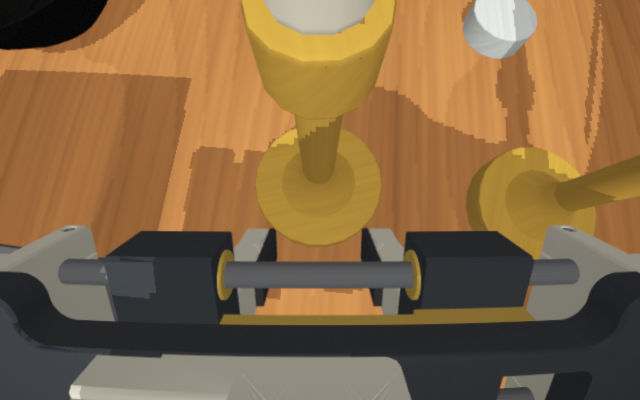

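View pics/b3.png

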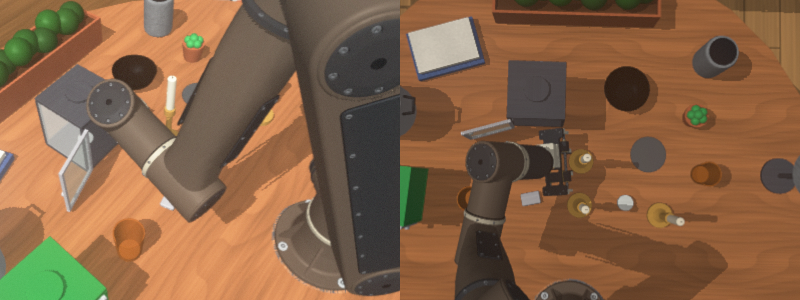

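```bash
cat >> kin.py <<'E'
def links(q):
    R1,R2,R3,R4,R5,R6=chain(q,-1,-1,C); d1,a1,L1,a3,L2,d6,y,w,y4=V
    s=np.array([0,0,d1]);e=s+R2.apply([0,0,L1]);f=e+R3.apply([L2,0,a3]);g=f+R4.apply([0,y4,0]);h=g+R5.apply([d6,0,w]);return [s,e,f,g,h]
def segd(a,b,c,d):
    u=np.linspace(0,1,60); P=a+(b-a)*u[:,None];Q=c+(d-c)*u[:,None]; return np.linalg.norm(P[:,None]-Q[None],axis=2).min()
E
python3 - <<'E'
from srch import *
c2=(np.array([.347,-.025,0]),np.array([.347,-.025,.253])); c3=(np.array([.321,-.273,0]),np.array([.321,-.273,.253]))
q=np.array([0.709,0.407,-0.895,0.674,-0.712,-1.229])
print([x.round(3) for x in links(q)])
for c in((.476,-.02),(.476,-.05),(.477,-.1),(.48,-.13),(.494,-.18),(.508,-.237)):
    q,e=ik(*pose(c,0,30),q);L=links(q); print(c,margin(q).min().round(3),'L f,g',L[2].round(2),L[3].round(2),[[round(segd(L[i],L[i+1],*k),3) for i in range(1,3)] for k in(c2,c3)])
E
```

```text
[array([0.   , 0.   , 0.201]), array([0.18 , 0.155, 0.752]), array([0.274, 0.235, 0.302]), array([0.462, 0.196, 0.335]), array([0.477, 0.018, 0.03 ])]
(0.476, -0.02) 0.194 L f,g [0.3  0.26 0.3 ] [0.48 0.2  0.33] [[np.float64(0.294), np.float64(0.267)], [np.float64(0.534), np.float64(0.509)]]
(0.476, -0.05) 0.153 L f,g [0.3  0.23 0.3 ] [0.48 0.17 0.33] [[np.float64(0.265), np.float64(0.239)], [np.float64(0.505), np.float64(0.48)]]
(0.477, -0.1) 0.095 L f,g [0.3  0.18 0.3 ] [0.48 0.12 0.33] [[np.float64(0.217), np.float64(0.193)], [np.float64(0.456), np.float64(0.432)]]
(0.48, -0.13) 0.071 L f,g [0.3  0.15 0.3 ] [0.48 0.09 0.33] [[np.float64(0.188), np.float64(0.166)], [np.float64(0.427), np.float64(0.405)]]
(0.494, -0.18) 0.061 L f,g [0.31 0.1  0.3 ] [0.5  0.04 0.33] [[np.float64(0.141), np.float64(0.126)], [np.float64(0.379), np.float64(0.362)]]
(0.508, -0.237) 0.065 L f,g [0.33 0.05 0.3 ] [ 0.51 -0.01  0.33] [[np.float64(0.089), np.float64(0.083)], [np.float64(0.326), np.float64(0.314)]]
```

```bash
python3 - <<'E'
from srch import *
c2=(np.array([.347,-.025,0]),np.array([.347,-.025,.253]))
q0=np.array([0.15,0.4,-0.95,1.09,-0.59,-1.18])
for phi in(5,0,-5,-10,-15,-20):
  for t in (25,30):
    q,e=ik(*pose((.507,-.233),phi,t),q0);L=links(q); d=(L[2]-L[1])/np.linalg.norm(L[2]-L[1]); E=L[2]+.07*d
    print(phi,t,margin(q).min().round(3),L[2].round(3),E.round(3),'horiz',np.linalg.norm((L[2]-c2[0])[:2]).round(3),np.linalg.norm((E-c2[0])[:2]).round(3))
E
```

```text
5 25 0.038 [0.314 0.032 0.31 ] [0.33  0.033 0.242] horiz 0.065 0.061
5 30 0.005 [0.301 0.032 0.301] [0.314 0.033 0.232] horiz 0.073 0.067
0 25 0.095 [0.341 0.051 0.308] [0.359 0.053 0.241] horiz 0.076 0.079
0 30 0.064 [0.328 0.054 0.298] [0.342 0.056 0.23 ] horiz 0.081 0.081
-5 25 0.155 [0.368 0.066 0.307] [0.388 0.07  0.241] horiz 0.093 0.103
-5 30 0.128 [0.356 0.073 0.296] [0.373 0.076 0.228] horiz 0.098 0.104
-10 25 0.215 [0.395 0.078 0.307] [0.418 0.082 0.241] horiz 0.113 0.128
-10 30 0.194 [0.386 0.087 0.294] [0.406 0.092 0.227] horiz 0.119 0.13
-15 25 0.275 [0.423 0.086 0.307] [0.448 0.091 0.242] horiz 0.134 0.154
-15 30 0.26 [0.416 0.098 0.293] [0.438 0.103 0.227] horiz 0.141 0.157
-20 25 0.333 [0.45  0.091 0.308] [0.477 0.096 0.244] horiz 0.155 0.178
-20 30 0.324 [0.446 0.105 0.293] [0.471 0.111 0.227] horiz 0.163 0.184
```

Emit:
step_arm --commands "3.8 0.2 2.3 -0.009 0 0.016; 3.8 0.1 2.3 -0.009 0 0.016; 3.8 0.1 2.3 -0.009 0 0.017; 3.8 0 2.3 -0.009 0 0.016; 3.8 0 2.2 -0.009 0 0.017; 4.3 -0.1 2.5 0 0 0; 4.3 -0.1 2.5 0 0 0; 4.3 -0.1 2.5 0 0 0"

```text
t: 18.65
eef_pos: [0.4763, -0.0164, 0.0303]
ee_rot: [-3.141, -0.525, -1.57]
force: [0.3, 3.8, 2.0]
width: 0.0501
```

```bash
python3 look.py b4; python3 - <<'E'
from fit import *
from srch import *
from plan import *
d=pickle.load(open('d.pkl','rb'));t=d['top']
p,R,s=cur();T=ftarget(0,30);tip=p+.025*R.as_matrix()[:,2];print(np.round(s['q'],3),'tip',tip)
x0=list(tip[:2]+[0,-.036]); c=proj(t,[[*x0,.02]])[0].astype(int); b=(c[0]-14,c[1]-22,c[0]+28,c[1]+22)
print(x0,fitc([t],x0,[b]))
rows(p,R,[(pose((.482,-.13),0,30)[0],T,14)])
E
```

```text
18.65 [ 0.4763 -0.0164  0.0303] [[0.001, -1.0, 0.001], [-0.866, -0.001, -0.501], [0.501, -0.0, -0.866]] [0.3 3.8 2. ]
[ 0.63   0.411 -0.887  0.663 -0.718 -1.232] tip [ 0.4759909  -0.02927437  0.00869917]
[np.float64(0.47599090463543364), np.float64(-0.0652743706033752)] (array([ 0.47837072, -0.06360858]), np.float64(0.06201063143776956))
end [ 0.482  -0.0814  0.0301]
4 -0.4 2.3 0 -0 0; 4 -0.4 2.3 0 -0 0; 4 -0.4 2.3 0 -0 0; 4 -0.4 2.3 0 -0 0; 4 -0.4 2.3 0 -0 0; 4 -0.4 2.3 0 -0 0; 4 -0.4 2.4 0 -0 0; 4 -0.5 2.3 0 -0 0 | max [4.  0.5 2.4 0.  0.  0. ]
4 -0.4 2.4 0 -0 0; 4 -0.5 2.3 0 -0 0; 4 -0.4 2.4 0 -0 0; 4 -0.5 2.3 0 -0.001 0; 4 -0.4 2.4 0 -0 0; 3.9 -0.5 2.3 0 -0.001 0 | max [4.0e+00 5.0e-01 2.4e+00 0.0e+00 1.0e-03 0.0e+00]
```

View pics/b4w.png

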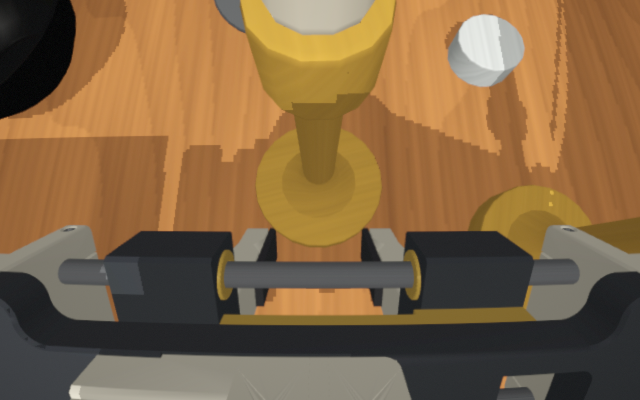

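View pics/b4.png

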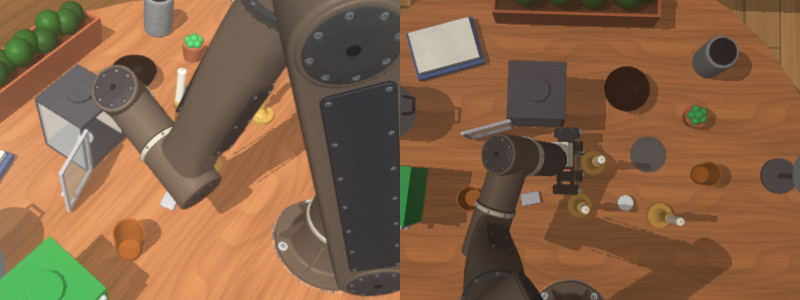

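Emit:
step_arm --commands "4 -0.4 2.3 0 0 0; 4 -0.4 2.3 0 0 0; 4 -0.4 2.3 0 0 0; 4 -0.4 2.3 0 0 0; 4 -0.4 2.3 0 0 0"

```text
t: 19.42
eef_pos: [0.4784, -0.0394, 0.0303]
ee_rot: [-3.141, -0.525, -1.57]
force: [0.3, 2.8, 1.7]
width: 0.0501
```

```bash
python3 look.py b5
```

```text
19.425 [ 0.4784 -0.0394  0.0303] [[0.001, -1.0, 0.001], [-0.866, -0.001, -0.501], [0.501, -0.0, -0.866]] [0.3 2.8 1.7]
```

View pics/b5.png

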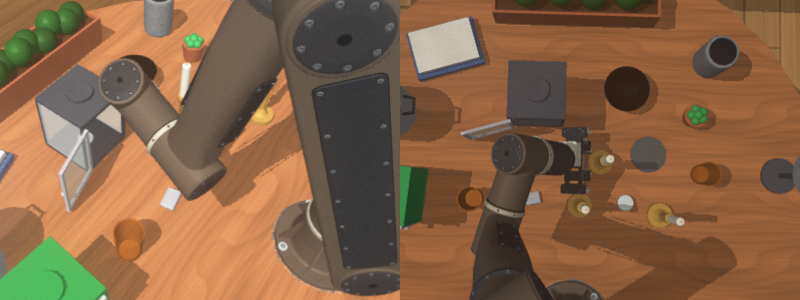

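View pics/b5w.png

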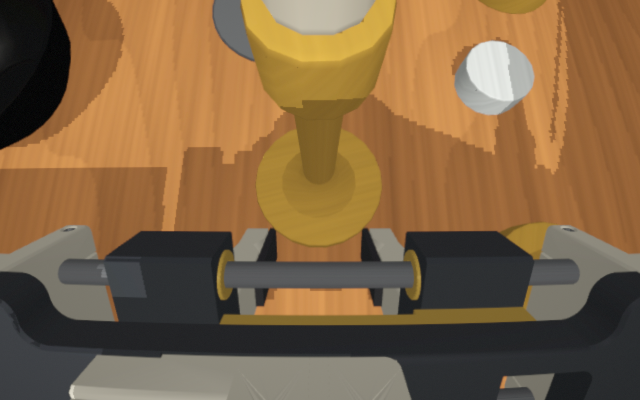

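```bash
python3 - <<'E'
from srch import *
from plan import *
p,R,s=cur();
W=[(pose((.483,-.13),0,30,g=.0355)[0],ftarget(0,30),9)]
c0=np.array([.483,-.13]);c1=np.array([.507,-.235]);n=22
for k in range(1,n+1):
    ph=-8*min(1,k/14); W.append((pose(c0+(c1-c0)*k/n,ph,30,g=.0355)[0],ftarget(ph,30),1))
rows(p,R,W)
E
```

```text
end [ 0.483  -0.082   0.0302]
end [ 0.4846 -0.0868  0.0302]
end [ 0.4861 -0.0916  0.0302]
end [ 0.4877 -0.0964  0.0301]
end [ 0.4893 -0.1011  0.0302]
end [ 0.4908 -0.1059  0.0302]
end [ 0.4924 -0.1108  0.0301]
end [ 0.494  -0.1155  0.0301]
end [ 0.4956 -0.1204  0.0301]
end [ 0.4971 -0.1251  0.0301]
end [ 0.4987 -0.13    0.0302]
end [ 0.5003 -0.1348  0.0301]
end [ 0.5019 -0.1396  0.0301]
end [ 0.5034 -0.1445  0.0301]
end [ 0.505  -0.1493  0.0301]
end [ 0.506  -0.154   0.0301]
end [ 0.5072 -0.1589  0.0301]
end [ 0.5082 -0.1636  0.0302]
end [ 0.5093 -0.1683  0.0302]
end [ 0.5104 -0.1732  0.0302]
end [ 0.5115 -0.1779  0.0301]
end [ 0.5126 -0.1827  0.0301]
end [ 0.5137 -0.1875  0.0302]
4.1 -0.5 2.4 0 -0 0; 4.1 -0.5 2.4 0 -0 0; 4 -0.5 2.4 0 -0 0; 4.1 -0.6 2.4 0 -0 0; 4 -0.5 2.4 0 -0 0; 4.1 -0.6 2.4 0 -0 0; 4 -0.5 2.3 0 -0 0; 4.1 -0.6 2.4 0 -0.001 0 | max [4.1e+00 6.0e-01 2.4e+00 0.0e+00 1.0e-03 0.0e+00]
4 -0.5 2.3 0 -0 0; 4.2 -1.6 2.4 -0.005 -0 0.009; 4.1 -1.6 2.4 -0.005 -0 0.009; 4.1 -1.7 2.4 -0.005 -0 0.008; 4.1 -1.7 2.3 -0.005 -0 0.009; 4.1 -1.7 2.4 -0.005 -0 0.008; 4.1 -1.8 2.4 -0.005 -0 0.009; 4 -1.9 2.3 -0.005 -0 0.009 | max [4.2   1.9   2.4   0.005 0.    0.009]
4.1 -1.9 2.4 -0.005 -0 0.008; 4 -1.9 2.3 -0.005 -0 0.009; 4.1 -2 2.3 -0.005 -0 0.009; 4 -2.1 2.4 -0.005 -0 0.008; 4 -2.1 2.3 -0.005 -0 0.009; 4 -2.1 2.3 -0.005 -0 0.009; 4 -2.2 2.3 -0.005 -0 0.008; 3.9 -1.7 2.3 0 -0 0 | max [4.1   2.2   2.4   0.005 0.    0.009]
4 -1.8 2.3 0 -0 0; 4 -1.7 2.2 0 -0 0; 3.9 -1.7 2.3 0 -0 0; 4 -1.8 2.3 0 -0 0; 3.9 -1.7 2.3 0 -0 0; 4 -1.8 2.3 0 -0 0; 4 -1.7 2.3 0 -0 0 | max [4.  1.8 2.3 0.  0.  0. ]
```

Emit:
step_arm --commands "4.1 -0.5 2.4 0 0 0; 4.1 -0.5 2.4 0 0 0; 4.1 -0.5 2.4 0 0 0; 4.1 -0.5 2.4 0 0 0; 4.1 -0.5 2.4 0 0 0; 4.1 -0.5 2.4 0 0 0; 4.1 -0.5 2.4 0 0 0; 4.1 -0.5 2.4 0 0 0"

```text
t: 20.58
eef_pos: [0.4825, -0.0774, 0.0302]
ee_rot: [-3.141, -0.525, -1.57]
force: [-1.2, 4.2, 1.8]
width: 0.05
```

Emit:
step_arm --commands "4 -0.5 2.3 0 0 0; 4.1 -1.6 2.4 -0.005 0 0.009; 4.1 -1.6 2.4 -0.005 0 0.009; 4.1 -1.7 2.4 -0.005 0 0.008; 4.1 -1.7 2.3 -0.005 0 0.009; 4.1 -1.7 2.4 -0.005 0 0.008"

```text
t: 21.32
eef_pos: [0.4909, -0.1059, 0.0301]
ee_rot: [-3.142, -0.525, -1.62]
force: [-1.6, 4.4, 2.6]
width: 0.0501
```

```bash
python3 look.py b6
```

```text
21.325 [ 0.4909 -0.1059  0.0301] [[-0.043, -0.999, -0.025], [-0.864, 0.049, -0.5], [0.501, -0.0, -0.866]] [-1.6  4.4  2.6]
```

View pics/b6.png

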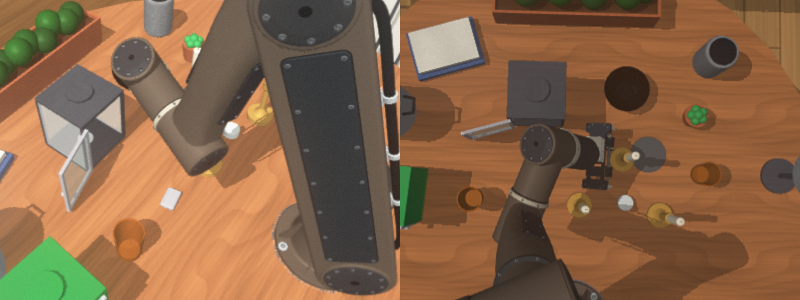

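View pics/b6w.png

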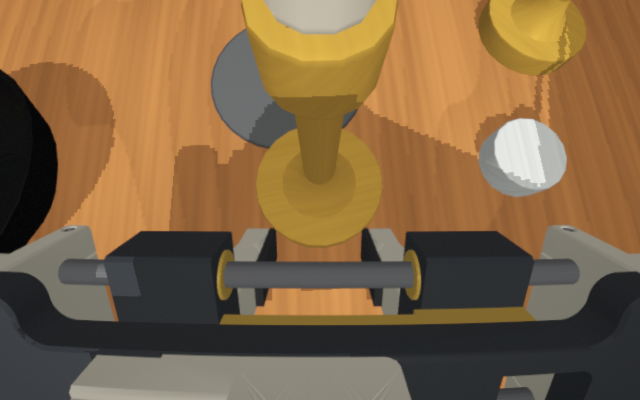

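Emit:
step_arm --commands "4.1 -1.8 2.4 -0.005 0 0.009; 4 -1.9 2.3 -0.005 0 0.009; 4.1 -1.9 2.4 -0.005 0 0.008; 4 -1.9 2.3 -0.005 0 0.009; 4.1 -2 2.3 -0.005 0 0.009; 4 -2.1 2.4 -0.005 0 0.008; 4 -2.1 2.3 -0.005 0 0.009; 4 -2.1 2.3 -0.005 0 0.009"

```text
t: 22.48
eef_pos: [0.5035, -0.1444, 0.0301]
ee_rot: [-3.141, -0.525, -1.701]
force: [-0.1, 4.5, 2.1]
width: 0.05
```

```bash
python3 look.py b7;  python3 - <<'E'
from fit import *
from srch import *
from plan import *
d=pickle.load(open('d.pkl','rb'));t=d['top']
p,R,s=cur();Rm=R.as_matrix();tip=p+.025*Rm[:,2];f=Rm[:2,0]/np.linalg.norm(Rm[:2,0]);print('phi',np.degrees(np.arctan2(f[0],-f[1])),'tip',tip,np.round(s['q'],2))
x0=list(tip[:2]+f*.036); c=proj(t,[[*x0,.02]])[0].astype(int); b=(c[0]-14,c[1]-22,c[0]+28,c[1]+22)
print(x0,fitc([t],x0,[b]))
overlay(t,[(circ(*x0,.0,.038),(0,255,0),True),(circ(.508,-.237,.001,.056),(255,0,0),True)],(c[0]-60,c[1]-50,c[0]+60,c[1]+50),5,'pics/o2.png')
E
```

```text
22.475 [ 0.5035 -0.1444  0.0301] [[-0.113, -0.992, -0.065], [-0.858, 0.13, -0.497], [0.501, -0.0, -0.866]] [-0.1  4.5  2.1]
phi -7.463395160783318 tip [ 0.50176634 -0.1568944   0.00851341] [ 0.32  0.43 -0.86  0.8  -0.68 -1.18]
[np.float64(0.4970901999157018), np.float64(-0.19258940849511957)] (array([ 0.49920389, -0.19157139]), np.float64(0.09148293946967691))
```

View pics/o2.png

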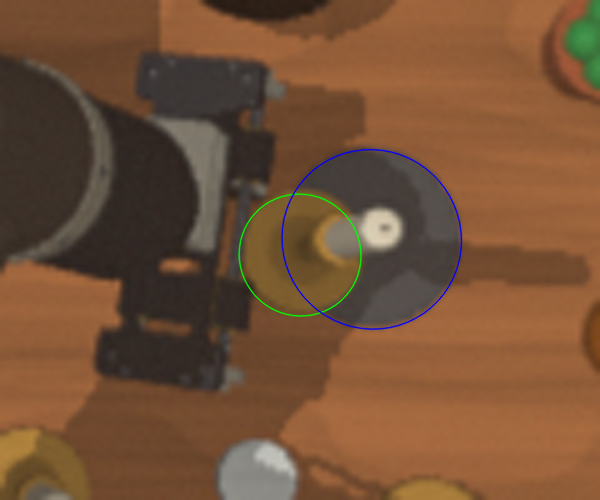

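View pics/b7w.png

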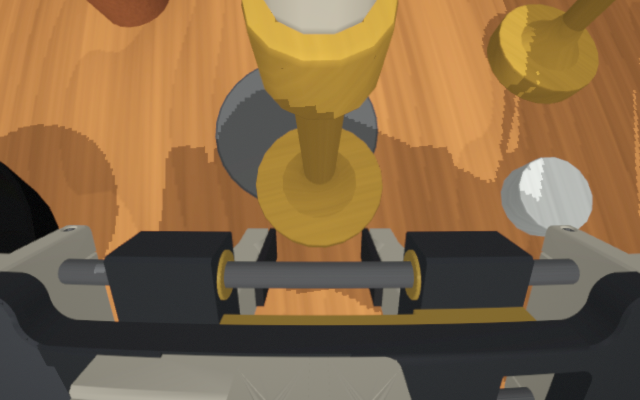

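Emit:
step_arm --commands "4.2 -1.7 2.4 0 0 0; 4.2 -1.7 2.4 0 0 0; 4.2 -1.7 2.4 0 0 0; 4.2 -1.7 2.4 0 0 0; 4.2 -1.7 2.4 0 0 0; 4.2 -1.7 2.4 0 0 0; 3.2 -1.3 1.8 0 0 0; 2 -0.8 1.2 0 0 0"

```text
t: 23.62
eef_pos: [0.5111, -0.1807, 0.0303]
ee_rot: [-3.141, -0.525, -1.701]
force: [-1.0, 2.6, 0.4]
width: 0.05
```

```bash
python3 look.py b8;  python3 - <<'E'
from fit import *
from srch import *
from plan import *
d=pickle.load(open('d.pkl','rb'));t=d['top']
p,R,s=cur();Rm=R.as_matrix();tip=p+.025*Rm[:,2];f=Rm[:2,0]/np.linalg.norm(Rm[:2,0]);print('tip',tip,np.round(s['q'],2))
x0=list(tip[:2]+f*.036); c=proj(t,[[*x0,.02]])[0].astype(int); b=(c[0]-14,c[1]-22,c[0]+28,c[1]+22)
print(x0)
x1=np.add(x0,[.0015,.001])
overlay(t,[(circ(*x1,.0,.038),(0,255,0),True),(circ(.508,-.237,.001,.056),(255,0,0),True)],(c[0]-60,c[1]-50,c[0]+60,c[1]+50),5,'pics/o3.png')
E
```

```text
23.625 [ 0.5111 -0.1807  0.0303] [[-0.112, -0.992, -0.064], [-0.858, 0.129, -0.497], [0.501, -0.0, -0.866]] [-1.   2.6  0.4]
tip [ 0.50934919 -0.19304795  0.00865894] [ 0.22  0.44 -0.86  0.87 -0.66 -1.15]
[np.float64(0.5046890336639729), np.float64(-0.22874505480695467)]
```

View pics/o3.png

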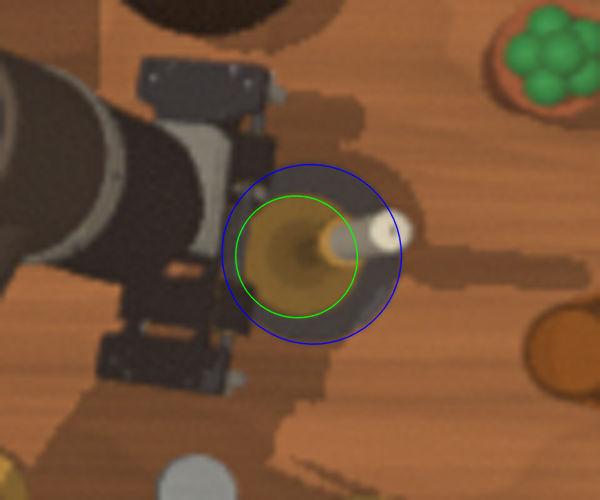

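View pics/b8w.png

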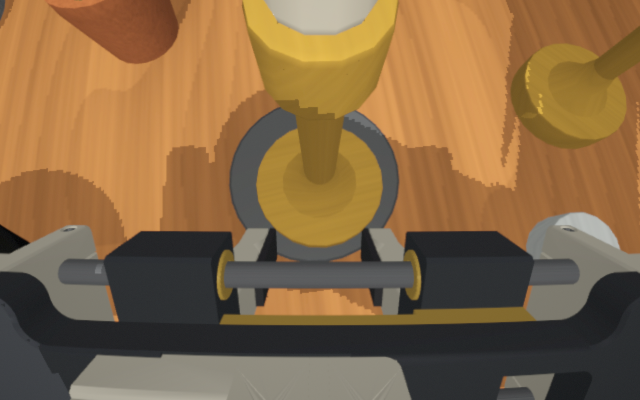

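Emit:
step_arm --commands "2.9 -1.4 1.7 0 0 0; 2.9 -1.4 1.7 0 0 0; 0 0 0 0 0 0; -2.2 0 -1.3 0 0 0; -4.4 0 -2.5 0 0 0; -8.7 0 -5 0 0 0; -13 0 -7.5 0 0 0; -13 0 -7.5 0 0 0"

```text
t: 24.78
eef_pos: [0.5195, -0.1388, 0.0302]
ee_rot: [-3.141, -0.524, -1.7]
force: [0.4, 0.3, -0.2]
width: 0.05
```

```bash
python3 look.py b9;  python3 - <<'E'
from fit import *
from srch import *
d=pickle.load(open('d.pkl','rb'));t=d['top']
x0=[.507,-.234]; c=proj(t,[[*x0,.02]])[0].astype(int); b=(c[0]-16,c[1]-24,c[0]+30,c[1]+22)
x1,e=fitc([t],x0,[b]);print(x1,e)
overlay(t,[(circ(*x1,.0,.038),(0,255,0),True),(circ(.508,-.237,.001,.056),(255,0,0),True)],(c[0]-60,c[1]-50,c[0]+60,c[1]+50),5,'pics/o4.png')
E
```

```text
24.775 [ 0.5195 -0.1388  0.0302] [[-0.112, -0.992, -0.064], [-0.858, 0.129, -0.497], [0.501, -0.001, -0.866]] [ 0.4  0.3 -0.2]
[ 0.50832105 -0.23453142] 0.07318682434147085
```

View pics/o4.png

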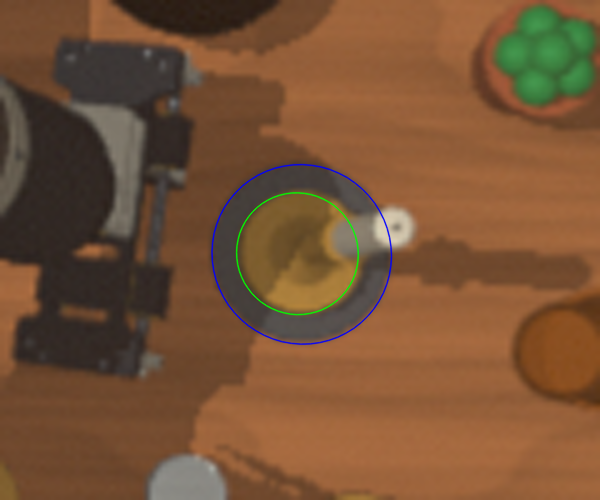

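View pics/b9w.png

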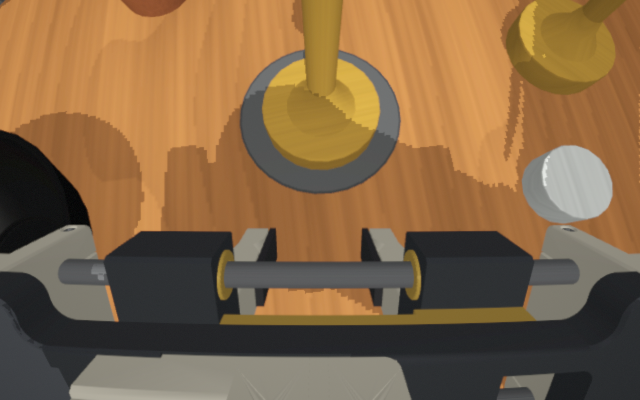

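```bash
cat > door.py <<'E'
from kin import *
H=np.array([.581,.182]); 
def fc(a,r=.105,gap=0.):
    d=np.array([-np.sin(a),-np.cos(a)]);n=np.array([-np.cos(a),np.sin(a)])
    k=.0095*abs(n[0])+.021*abs(n[1]); return H+r*d+n*(.004+k+gap)
def dR(yaw): return Ro.from_euler('xyz',[np.pi,0,yaw])
E
python3 - <<'E'
from door import *
from plan import *
p,R,s=cur()
q0=np.array(s['q'])
qa,e=ik(np.array([.51,-.1,.38]),R,q0);print(qa.round(2),e)
for yaw in(-np.pi,0,-np.pi/2):
    q=qa; 
    for k in np.linspace(0,1,9):
        T=R*Ro.from_rotvec((R.inv()*dR(yaw)).as_rotvec()*k); q,e=ik(np.array([.51,-.1,.38])*(1-k)+k*np.array([*fc(2.84,gap=.03),.38]),T,q)
    print('yaw',yaw,q.round(2),e<1e-3,margin(q).min().round(2))
    for a in(2.84,2.4,2,1.57,1,.5,0):
        q,e=ik(np.array([*fc(a),.167]),dR(yaw),q); print('  ',a,fc(a).round(3),q.round(2),e<1e-3,margin(q).min().round(2),links(q)[2].round(2),links(q)[3].round(2))
E
```

```text
[ 0.47  0.09 -0.33  0.43 -1.48 -0.71] 2.8156865265988073e-15
yaw -3.141592653589793 [ 0.75  0.3   0.21 -0.   -1.48 -2.32] True 0.71
   2.84 [0.568 0.288] [ 0.77  0.36 -0.19  0.   -1.02 -2.35] True 0.68 [0.44 0.43 0.52] [0.57 0.29 0.52]
   2.4 [0.529 0.276] [ 0.81  0.3  -0.28  0.   -0.99 -2.38] True 0.65 [0.39 0.41 0.52] [0.53 0.28 0.52]
   2 [0.497 0.25 ] [ 0.82  0.24 -0.37  0.   -0.97 -2.39] True 0.64 [0.36 0.38 0.52] [0.5  0.25 0.52]
   1.57 [0.476 0.207] [ 0.79  0.18 -0.44 -0.   -0.95 -2.36] True 0.58 [0.34 0.34 0.52] [0.48 0.21 0.52]
   1 [0.478 0.148] [ 0.69  0.15 -0.48 -0.   -0.94 -2.26] True 0.54 [0.36 0.3  0.52] [0.48 0.15 0.52]
   0.5 [0.511 0.101] [ 0.57  0.18 -0.44 -0.   -0.95 -2.14] True 0.58 [0.41 0.26 0.52] [0.51 0.1  0.52]
   0 [0.568 0.077] [ 0.48  0.26 -0.33  0.   -0.98 -2.05] True 0.69 [0.48 0.25 0.52] [0.57 0.08 0.52]
yaw 0 [ 0.75  0.3   0.21  0.   -1.48  0.82] True 1.04
   2.84 [0.568 0.288] [ 0.77  0.36 -0.19  0.   -1.02  0.8 ] True 0.83 [0.44 0.43 0.52] [0.57 0.29 0.52]
   2.4 [0.529 0.276] [ 0.81  0.3  -0.28  0.   -0.99  0.76] True 0.74 [0.39 0.41 0.52] [0.53 0
[... 608 characters left out ...]
.288] [ 0.77  0.36 -0.19  0.   -1.02 -0.77] True 0.83 [0.44 0.43 0.52] [0.57 0.29 0.52]
   2.4 [0.529 0.276] [ 0.81  0.3  -0.28 -0.   -0.99 -0.81] True 0.74 [0.39 0.41 0.52] [0.53 0.28 0.52]
   2 [0.497 0.25 ] [ 0.82  0.24 -0.37 -0.   -0.97 -0.82] True 0.65 [0.36 0.38 0.52] [0.5  0.25 0.52]
   1.57 [0.476 0.207] [ 0.79  0.18 -0.44 -0.   -0.95 -0.79] True 0.58 [0.34 0.34 0.52] [0.48 0.21 0.52]
   1 [0.478 0.148] [ 0.69  0.15 -0.48 -0.   -0.94 -0.69] True 0.54 [0.36 0.3  0.52] [0.48 0.15 0.52]
   0.5 [0.511 0.101] [ 0.57  0.18 -0.44 -0.   -0.95 -0.57] True 0.58 [0.41 0.26 0.52] [0.51 0.1  0.52]
   0 [0.568 0.077] [ 0.48  0.26 -0.33 -0.   -0.98 -0.48] True 0.69 [0.48 0.25 0.52] [0.57 0.08 0.52]
```

```bash
python3 - <<'E'
from door import *
from plan import *
p,R,s=cur(); T=dR(-np.pi)
rows(p,R,[((.515,-.135,.36),None,8),((*fc(2.84,gap=.03),.36),T,14),((*fc(2.84,gap=.03),.2),T,5)])
E
```

```text
end [ 0.515 -0.135  0.36 ]
end [0.5969 0.2969 0.3599]
end [0.5969 0.2969 0.2   ]
20.3 0.6 -35.9 0 0 0; 20.3 0.6 -35.9 0 0 0; 20.3 0.6 -35.9 0 0 0; 20.3 0.6 -35.9 0 0 0; 20.3 0.7 -35.9 0 0 0; 20.3 0.6 -35.8 0 0 0; 20.3 0.7 -35.9 0 0 0; 20.4 0.6 -35.8 0 0 0 | max [20.4  0.7 35.9  0.   0.   0. ]
-27.1 -1.9 -15.7 -0.027 -0.031 0.101; -27.6 1.3 -14.9 -0.027 -0.031 0.101; -27.8 4.5 -13.9 -0.027 -0.031 0.1; -27.6 7.6 -12.9 -0.027 -0.031 0.101; -27.1 10.7 -11.8 -0.027 -0.03 0.1; -26.2 13.7 -10.7 -0.027 -0.031 0.101; -25 16.5 -9.5 -0.027 -0.03 0.1; -23.4 19.2 -8.2 -0.027 -0.031 0.101 | max [2.78e+01 1.92e+01 1.57e+01 2.70e-02 3.10e-02 1.01e-01]
-21.6 21.7 -7 -0.027 -0.03 0.1; -19.5 23.9 -5.8 -0.027 -0.031 0.101; -17.1 25.9 -4.5 -0.027 -0.03 0.1; -14.6 27.6 -3.3 -0.027 -0.031 0.101; -11.8 29 -2.1 -0.027 -0.03 0.1; -8.9 30.2 -1 -0.027 -0.031 0.101; 0 -0 32 0 0 -0; 0 -0 32 0 0 -0 | max [2.16e+01 3.02e+01 3.20e+01 2.70e-02 3.10e-02 1.01e-01]
0 -0 32 0 0 -0; 0 -0 32 0 0 -0; 0 -0.1 31.9 0 0 -0 | max [ 0.   0.1 32.   0.   0.   0. ]
```

Emit:
step_arm --commands "20.3 0.6 -35.9 0 0 0; 20.3 0.6 -35.9 0 0 0; 20.3 0.6 -35.9 0 0 0; 20.3 0.6 -35.9 0 0 0; 20.3 0.6 -35.9 0 0 0; 20.3 0.6 -35.9 0 0 0; 20.3 0.6 -35.9 0 0 0; 20.3 0.6 -35.9 0 0 0" --jaw 0

```text
t: 25.92
eef_pos: [0.514, -0.1363, 0.3613]
ee_rot: [-3.142, -0.524, -1.7]
force: [0.6, 0.7, -0.3]
width: 0.0004
```

Emit:
step_arm --commands "-27.1 -1.9 -15.7 -0.027 -0.031 0.101; -27.6 1.3 -14.9 -0.027 -0.031 0.101; -27.8 4.5 -13.9 -0.027 -0.031 0.1; -27.6 7.6 -12.9 -0.027 -0.031 0.101; -27.1 10.7 -11.8 -0.027 -0.03 0.1; -26.2 13.7 -10.7 -0.027 -0.031 0.101; -25 16.5 -9.5 -0.027 -0.03 0.1; -23.4 19.2 -8.2 -0.027 -0.031 0.101"

```text
t: 26.92
eef_pos: [0.5619, 0.1114, 0.3598]
ee_rot: [-3.043, -0.219, -2.552]
force: [-0.1, 0.7, 0.3]
width: 0.0003
```

Emit:
step_arm --commands "-21.6 21.7 -7 -0.027 -0.03 0.1; -19.5 23.9 -5.8 -0.027 -0.031 0.101; -17.1 25.9 -4.5 -0.027 -0.03 0.1; -14.6 27.6 -3.3 -0.027 -0.031 0.101; -11.8 29 -2.1 -0.027 -0.03 0.1; -8.9 30.2 -1 -0.027 -0.031 0.101; 0 0 0 0 0 0; 0 0 0 0 0 0"

```text
t: 27.92
eef_pos: [0.5971, 0.2951, 0.3597]
ee_rot: [-3.141, -0.001, 3.141]
force: [-0.4, -0.5, 0.1]
width: 0.0007
```

```bash
python3 look.py c1
```

```text
27.925 [0.5971 0.2951 0.3597] [[-1.0, 0.001, -0.001], [0.001, 1.0, -0.001], [0.001, -0.001, -1.0]] [-0.4 -0.5  0.1]
```

View pics/c1.png

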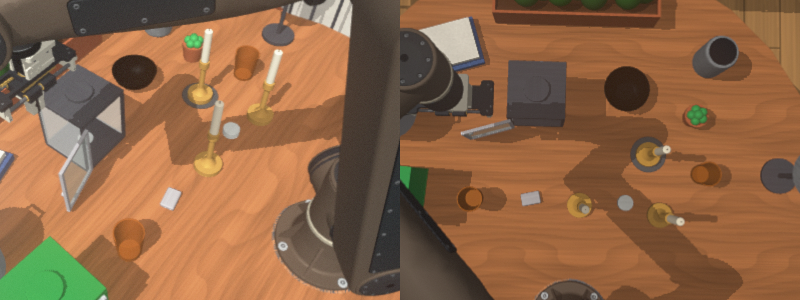

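View pics/c1w.png

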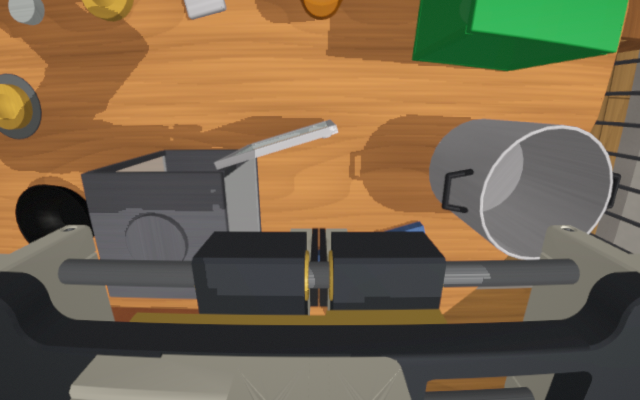

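```bash
cat >> h.py <<'E'
def wray(d,px,z):
    p=d['wrist']; q=(np.array(px,float)-[p['cx'],p['cy']])/K(p); s=q.copy()
    for _ in range(20): s=q/(1+p['k1']*(s@s))
    M=p['tool_from_camera']; o=d['R']@M[:3,3]+d['p']; v=d['R']@(M[:3,:3]@np.array([s[0],s[1],1])); return o+v*(z-o[2])/v[2]
E
python3 - <<'E'
from fit import *
d=pickle.load(open('d.pkl','rb'))
for px in((216,164),(333,123),(336,130),(222,150)): print(px,wray(d,px,.176).round(4))
t,s=d['top'],d['side']; print(at(t,(280-0,180.5),.176))
print(fitc([t,s],[.508,-.235],[(400,195,445,238),(372,85,412,175)]),fitc([t],[.508,-.235],[(400,195,445,238)]),fitc([s],[.508,-.235],[(372,85,412,175)]))
E
```

```text
(216, 164) [0.578  0.1816 0.176 ]
(333, 123) [0.5343 0.3107 0.176 ]
(336, 130) [0.5417 0.314  0.176 ]
(222, 150) [0.5626 0.1898 0.176 ]
[0.58106884 0.1805219  0.176     ]
(array([ 0.50735661, -0.23430752]), np.float64(0.2883470450110029)) (array([ 0.50813868, -0.23435057]), np.float64(0.057254280697988755)) (array([ 0.50703292, -0.23522121]), np.float64(0.2189123111416564))
```

Emit:
step_arm --commands "0 0 32 0 0 0; 0 0 32 0 0 0; 0 0 32 0 0 0; 0 0 32 0 0 0; 0 0 32 0 0 0; 0 0 32 0 0 0; 0 0 0 0 0 0"

```text
t: 28.95
eef_pos: [0.5962, 0.2941, 0.1656]
ee_rot: [-3.139, -0.004, 3.139]
force: [-0.7, -0.5, 0.6]
width: 0.0001
```

```bash
python3 look.py c2; python3 - <<'E'
from door import *
from plan import *
p,R,s=cur(); T=dR(-np.pi)
W=[((*fc(2.84,gap=.004),.167),T,6)]
for a in np.arange(2.80,.3,-.06): W.append(((*fc(a),.167),T,1))
import io,contextlib
rows(p,R,W)
E
```

```text
28.95 [0.5962 0.2941 0.1656] [[-1.0, 0.003, -0.004], [0.003, 1.0, -0.003], [0.004, -0.003, -1.0]] [-0.7 -0.5  0.6]
end [0.5721 0.2892 0.167 ]
end [0.5647 0.2876 0.167 ]
end [0.5593 0.2868 0.167 ]
end [0.5538 0.2857 0.167 ]
end [0.5484 0.2843 0.167 ]
end [0.543  0.2826 0.167 ]
end [0.5376 0.2806 0.167 ]
end [0.5322 0.2782 0.167 ]
end [0.5269 0.2755 0.167 ]
end [0.5218 0.2724 0.167 ]
end [0.5167 0.269  0.167 ]
end [0.5118 0.2652 0.167 ]
end [0.507  0.2611 0.167 ]
end [0.5025 0.2567 0.167 ]
end [0.4982 0.2519 0.167 ]
end [0.4942 0.2468 0.167 ]
end [0.4904 0.2414 0.167 ]
end [0.4869 0.2357 0.167 ]
end [0.4838 0.2297 0.167 ]
end [0.4811 0.2235 0.167 ]
end [0.4788 0.217  0.167 ]
end [0.4768 0.2103 0.167 ]
end [0.4753 0.204  0.167 ]
end [0.474  0.1981 0.167 ]
end [0.4732 0.1921 0.167 ]
end [0.4727 0.1859 0.167 ]
end [0.4726 0.1797 0.167 ]
end [0.4729 0.1733 0.167 ]
end [0.4736 0.167  0.167 ]
end [0.4747 0.1606 0.167 ]
end [0.4762 0.1542 0.167 ]
end [0.4781 0.1478 0.167 ]
end [0.4805 0.1415 0.167 ]
end [0.4833 0.1353 0.167 ]
end [0.4866 0.1292 0.167 ]
end [0.4902 0.1233 0.167 ]
end [0.4944 0
[... 682 characters left out ...]
 -0; 4 -5.1 0 0 -0 -0; 3.8 -5.4 0 0 -0 -0; 3.5 -5.7 0 0 -0 -0; 3.1 -6 0 0 -0 -0 | max [4.9 6.  0.  0.  0.  0. ]
2.7 -6.2 0 0 -0 -0; 2.3 -6.5 0 0 -0 -0; 2 -6.7 0 0 -0 -0; 1.5 -6.3 0 0 -0 -0; 1.2 -5.9 0 0 -0 -0; 0.8 -6 0 0 -0 -0; 0.5 -6.2 0 0 -0 -0; 0.1 -6.2 0 0 -0 -0 | max [2.7 6.7 0.  0.  0.  0. ]
-0.3 -6.4 0 0 -0 -0; -0.7 -6.3 0 0 -0 -0; -1.1 -6.4 0 0 -0 -0; -1.5 -6.4 0 0 -0 -0; -1.9 -6.4 0 0 -0 -0; -2.4 -6.3 0 0 -0 -0; -2.8 -6.2 0 0 -0 -0; -3.3 -6.1 0 0 -0 -0 | max [3.3 6.4 0.  0.  0.  0. ]
-3.6 -5.9 0 0 -0 -0; -4.2 -5.7 0 0 -0 -0; -4.5 -5.4 -0 0 -0 -0; -4.9 -5.2 -0 0 -0 -0; -5.3 -4.9 -0 0 -0 -0; -5.7 -4.5 -0 0 -0 -0; -6 -4.2 -0 0 -0 -0; -6.3 -3.8 -0 0 -0 -0 | max [6.3 5.9 0.  0.  0.  0. ]
```

View pics/c2.png

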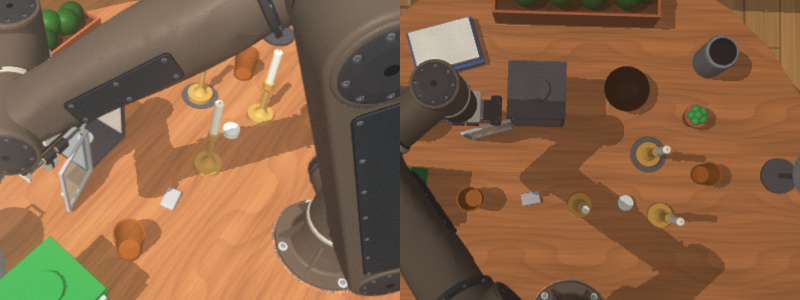

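View pics/c2w.png

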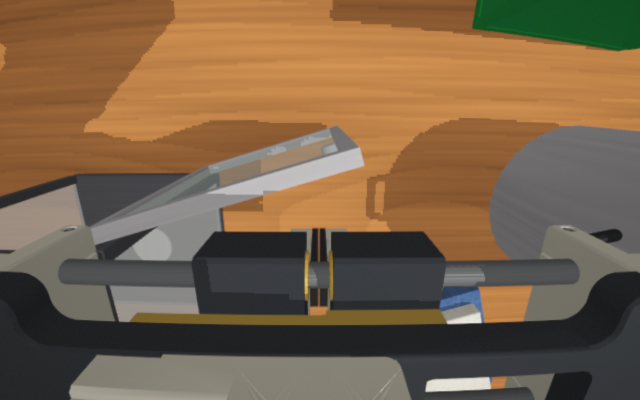

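Emit:
step_arm --commands "4.4 -1.1 0 0 0 0; 4.4 -1.1 0 0 0 0; 4.4 -1.1 0 0 0 0; 4.4 -1.1 0 0 0 0; 4.4 -1.1 0 0 0 0; 4.4 -1.1 0 0 0 0; 5 -1 0 0 0 0; 5.4 -0.8 0 0 0 0"

```text
t: 30.1
eef_pos: [0.5606, 0.2872, 0.1682]
ee_rot: [3.141, 0.0, 3.139]
force: [2.4, -0.9, -0.1]
width: 0.0004
```

Emit:
step_arm --commands "5.5 -1.1 0 0 0 0; 5.4 -1.4 0 0 0 0; 5.4 -1.7 0 0 0 0; 5.4 -2 0 0 0 0; 5.4 -2.4 0 0 0 0; 5.3 -2.7 0 0 0 0; 5.1 -3.1 0 0 0 0; 5.1 -3.4 0 0 0 0"

```text
t: 31.1
eef_pos: [0.5176, 0.2694, 0.1681]
ee_rot: [3.141, -0.0, 3.139]
force: [1.8, 0.8, 0.1]
width: 0.0004
```

```bash
python3 look.py c3
```

```text
31.1 [0.5176 0.2694 0.1681] [[-1.0, 0.002, -0.0], [0.002, 1.0, 0.0], [0.0, 0.0, -1.0]] [1.8 0.8 0.1]
```

View pics/c3w.png

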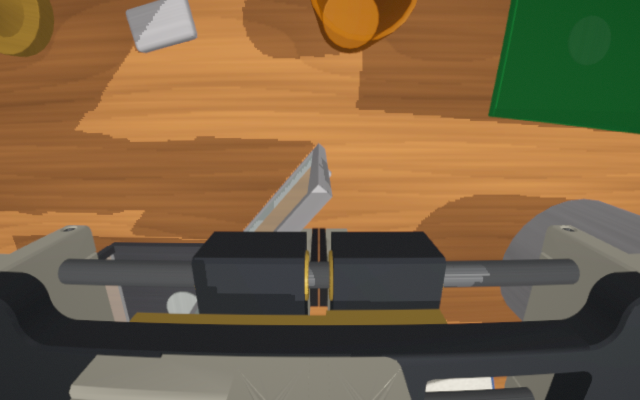

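The door is swinging with the finger at about 2 N, and I'll continue the arc.

Emit:
step_arm --commands "4.9 -3.8 0 0 0 0; 4.8 -4.1 0 0 0 0; 4.5 -4.4 0 0 0 0; 4.3 -4.8 0 0 0 0; 4 -5.1 0 0 0 0; 3.8 -5.4 0 0 0 0; 3.5 -5.7 0 0 0 0; 3.1 -6 0 0 0 0"

```text
t: 32.25
eef_pos: [0.4847, 0.23, 0.1681]
ee_rot: [3.141, -0.0, 3.139]
force: [1.8, 1.9, 1.1]
width: 0.0007
```

Emit:
step_arm --commands "2.7 -6.2 0 0 0 0; 2.3 -6.5 0 0 0 0; 2 -6.7 0 0 0 0; 1.5 -6.3 0 0 0 0; 1.2 -5.9 0 0 0 0; 0.8 -6 0 0 0 0; 0.5 -6.2 0 0 0 0; 0.1 -6.2 0 0 0 0"

```text
t: 33.25
eef_pos: [0.4737, 0.18, 0.168]
ee_rot: [3.141, -0.0, 3.139]
force: [0.4, 2.3, -0.3]
width: 0.0006
```

```bash
python3 look.py c4
```

```text
33.25 [0.4737 0.18   0.168 ] [[-1.0, 0.002, -0.0], [0.002, 1.0, 0.0], [0.0, 0.0, -1.0]] [ 0.4  2.3 -0.3]
```

View pics/c4w.png

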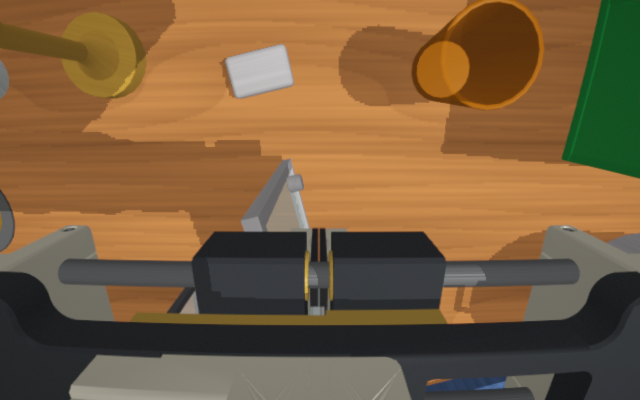

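View pics/c4.png

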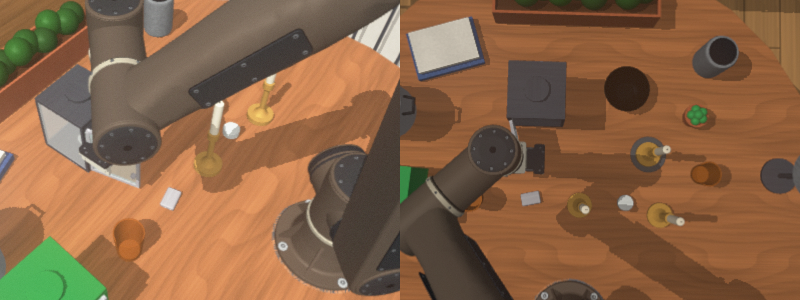

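Emit:
step_arm --commands "-0.3 -6.4 0 0 0 0; -0.7 -6.3 0 0 0 0; -1.1 -6.4 0 0 0 0; -1.5 -6.4 0 0 0 0; -1.9 -6.4 0 0 0 0; -2.4 -6.3 0 0 0 0; -2.8 -6.2 0 0 0 0; -3.3 -6.1 0 0 0 0"

```text
t: 34.4
eef_pos: [0.4877, 0.1294, 0.1679]
ee_rot: [3.141, -0.001, 3.139]
force: [-1.0, 2.0, -0.6]
width: 0.0004
```

Emit:
step_arm --commands "-3.6 -5.9 0 0 0 0; -4.2 -5.7 0 0 0 0; -4.5 -5.4 0 0 0 0; -4.9 -5.2 0 0 0 0; -5.3 -4.9 0 0 0 0; -5.7 -4.5 0 0 0 0; -6 -4.2 0 0 0 0; -5 -3 0 0 0 0"

```text
t: 35.4
eef_pos: [0.527, 0.0906, 0.1679]
ee_rot: [3.141, -0.001, 3.139]
force: [-1.0, 1.2, 0.1]
width: 0.0002
```

```bash
python3 look.py c5; python3 - <<'E'
from door import *
from plan import *
p,R,s=cur(); T=dR(-np.pi)
W=[]
for a in list(np.arange(.30,-.01,-.025)): W.append(((*fc(a),.169),T,1))
rows(p,R,W)
E
```

```text
35.4 [0.527  0.0906 0.1679] [[-1.0, 0.002, -0.001], [0.002, 1.0, 0.0], [0.001, 0.0, -1.0]] [-1.   1.2  0.1]
end [0.5316 0.0874 0.169 ]
end [0.5344 0.0861 0.169 ]
end [0.5372 0.0848 0.169 ]
end [0.5401 0.0837 0.169 ]
end [0.543  0.0826 0.169 ]
end [0.546  0.0816 0.169 ]
end [0.549  0.0807 0.169 ]
end [0.552  0.0798 0.169 ]
end [0.5551 0.0791 0.169 ]
end [0.5582 0.0784 0.169 ]
end [0.5613 0.0779 0.169 ]
end [0.5644 0.0774 0.169 ]
end [0.5675 0.077  0.169 ]
-4.6 -3.2 -1.1 -0 -0 -0.003; -2.8 -1.3 0 -0 -0 0; -2.8 -1.3 0 -0 -0 0; -2.9 -1.1 0 -0 -0 0; -2.9 -1.1 0 -0 -0 0; -3 -1 -0 -0 -0 0; -3 -0.9 -0 -0 -0 0; -3 -0.9 -0 -0 -0 0 | max [4.6e+00 3.2e+00 1.1e+00 0.0e+00 0.0e+00 3.0e-03]
-3.1 -0.7 -0 -0 -0 0; -3.1 -0.7 -0 -0 -0 0; -3.1 -0.5 -0 -0 -0 0; -3.1 -0.5 -0 -0 -0 0; -3.1 -0.4 -0 -0 -0 0 | max [3.1 0.7 0.  0.  0.  0. ]
```

View pics/c5w.png

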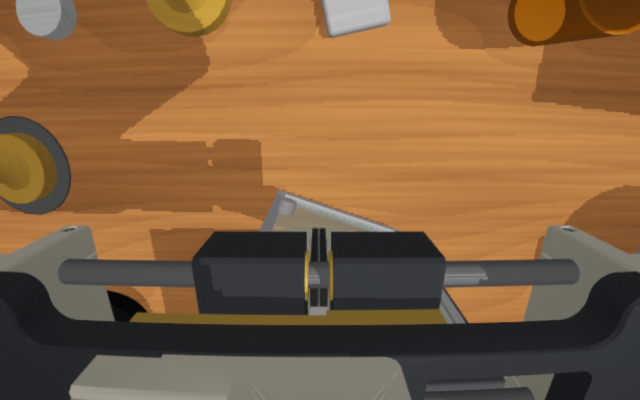

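View pics/c5.png

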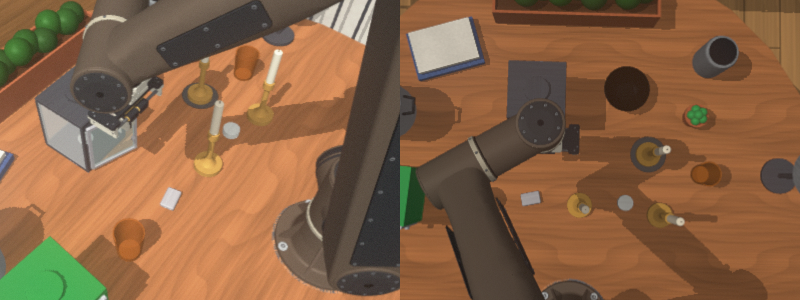

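Emit:
step_arm --commands "-4 -3 -1 0 0 0; -2.8 -1.3 0 0 0 0; -2.8 -1.3 0 0 0 0; -2.9 -1.1 0 0 0 0; -2.9 -1.1 0 0 0 0; -3 -1 0 0 0 0; -3 -0.9 0 0 0 0; -3 -0.9 0 0 0 0"

```text
t: 36.55
eef_pos: [0.5513, 0.0802, 0.169]
ee_rot: [3.141, -0.0, 3.139]
force: [-1.2, 0.5, 0.4]
width: 0.0003
```

Emit:
step_arm --commands "-2 -0.5 0 0 0 0; -2 -0.4 0 0 0 0; -2 -0.3 0 0 0 0; -2 -0.3 0 0 0 0"

```text
t: 37.05
eef_pos: [0.5592, 0.0787, 0.169]
ee_rot: [3.141, -0.0, 3.139]
force: [-1.3, 0.6, -0.4]
width: 0.0006
```

Emit:
step_arm --commands "-1.5 0 0 0 0 0; -1.5 0 0 0 0 0; -1.5 0 0 0 0 0"

```text
t: 37.42
eef_pos: [0.5636, 0.0785, 0.169]
ee_rot: [-3.142, -0.0, 3.139]
force: [-1.2, -0.5, -0.2]
width: 0.0006
```

Emit:
step_arm --commands "-1 0 0 0 0 0; -1 0 0 0 0 0; -1 0 0 0 0 0"

```text
t: 37.8
eef_pos: [0.5659, 0.0786, 0.1689]
ee_rot: [3.142, -0.002, 3.139]
force: [-8.5, 0.5, 4.1]
width: 0.0007
```

Emit:
step_arm --commands "-1 0 0 0 0 0; -1 0 0 0 0 0; 0 0 0 0 0 0"

```text
t: 38.17
eef_pos: [0.566, 0.0786, 0.1689]
ee_rot: [-3.141, -0.005, 3.139]
force: [-12.8, 2.5, 9.5]
width: 0.0005
```

```bash
python3 look.py c6
```

```text
38.175 [0.566  0.0786 0.1689] [[-1.0, 0.003, -0.005], [0.003, 1.0, -0.0], [0.005, -0.0, -1.0]] [-12.8   2.5   9.5]
```

View pics/c6w.png

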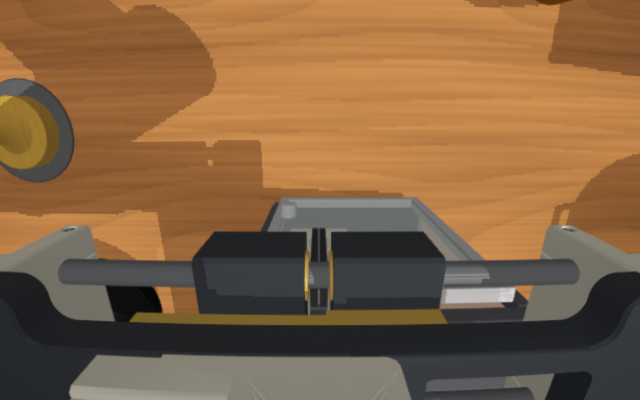

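View pics/c6.png

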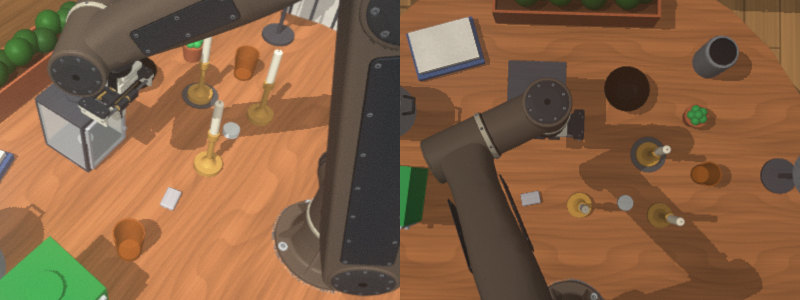

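Emit:
step_arm --commands "2 0 0 0 0 0; 4 0 0 0 0 0; 10 0 0 0 0 0; 20 0 -10 0 0 0; 20 0 -25 0 0 0; 10 0 -40 0 0 0; 0 0 -40 0 0 0; 0 0 -40 0 0 0"

```text
t: 39.33
eef_pos: [0.5021, 0.0788, 0.3256]
ee_rot: [3.141, 0.001, 3.14]
force: [0.6, 1.2, -0.8]
width: 0.0001
```

Emit:
step_arm --commands "0 40 -20 0 0 0; 0 40 0 0 0 0; 0 40 0 0 0 0; 0 40 0 0 0 0; 0 20 0 0 0 0; 0 0 0 0 0 0"

```text
t: 40.08
eef_pos: [0.5027, 0.2597, 0.3436]
ee_rot: [-3.141, -0.001, 3.141]
force: [-0.1, -0.4, -0.6]
width: 0.0005
```

```bash
python3 look.py c7; python3 - <<'E'
from fit import *
d=pickle.load(open('d.pkl','rb'));s=d['side'];t=d['top']
def mk(p,b,f,fn):
    x0,y0,x1,y1=b;c=cv2.resize(p['frame'][y0:y1,x0:x1],None,fx=f,fy=f,interpolation=cv2.INTER_CUBIC);cv2.imwrite(fn,c[:,:,::-1])
mk(s,(215,115,345,245),4.5,'pics/f1.png'); mk(t,(260,105,350,205),6,'pics/f2.png')
E
```

```text
40.075 [0.5027 0.2597 0.3436] [[-1.0, 0.001, -0.001], [0.001, 1.0, -0.0], [0.001, -0.0, -1.0]] [-0.1 -0.4 -0.6]
```

View pics/f1.png

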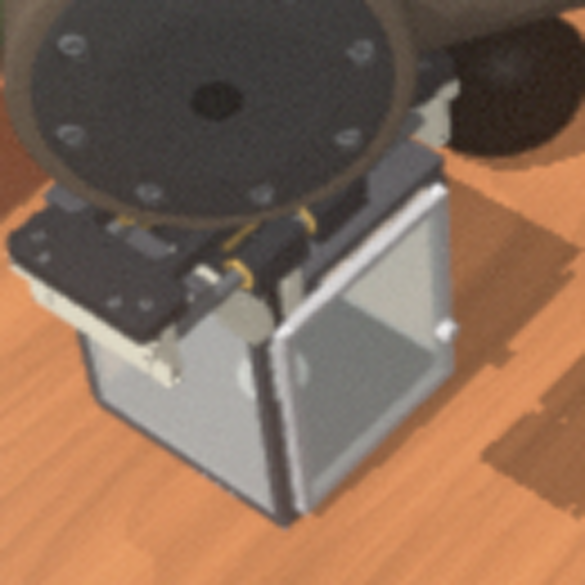

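View pics/f2.png

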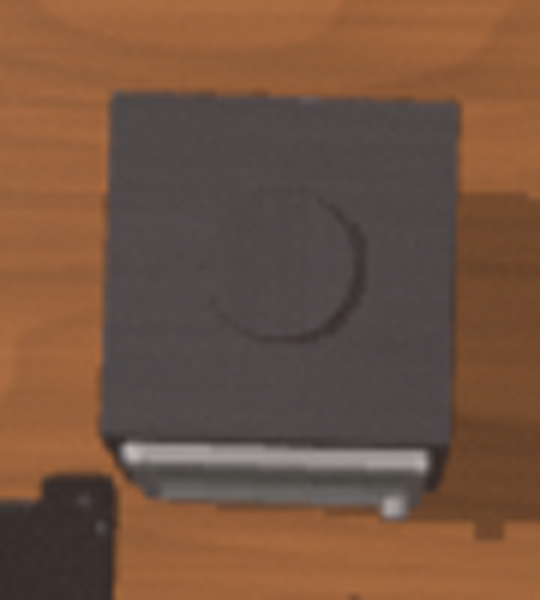

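View pics/c7.png

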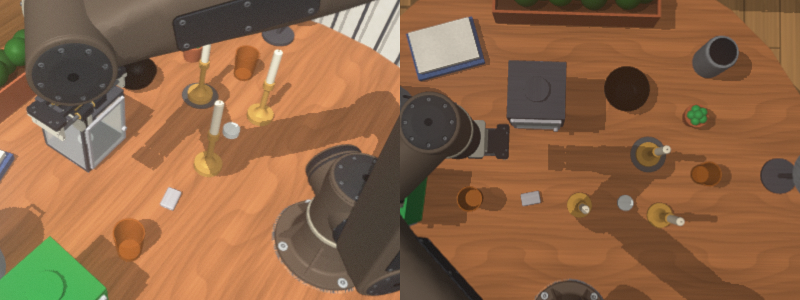

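View pics/c7w.png

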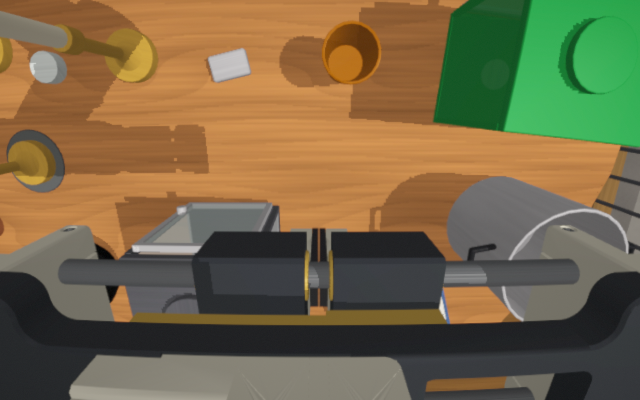

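The door strip runs parallel to the lantern's front edge (both slope about 0.025), so it's shut. I'll check the bystanders and the candlestick once more, then hand in.

```bash
python3 - <<'E'
from fit import *
from station import *
d0=pickle.load(open('d0.pkl','rb'))['top'];t=grab_frame('top')
print('cand2',fitc([t],[.347,-.025],[(330,245,372,282)])[0],'cand3',fitc([t],[.321,-.272],[(412,255,445,295)])[0],'main',fitc([t],[.508,-.235],[(400,195,445,238)])[0])
g=lambda p,b:cv2.cvtColor(p['frame'][b[1]:b[3],b[0]:b[2]],cv2.COLOR_RGB2GRAY).astype(np.float32)
for n,b in dict(case=(285,245,317,272),tin=(382,250,410,276),t1=(222,242,260,278),t2=(456,215,494,252),bowl=(365,118,430,178),pot=(448,160,486,192)).items():
    w=cv2.createHanningWindow((b[2]-b[0],b[3]-b[1]),cv2.CV_32F); print(n,np.round(cv2.phaseCorrelate(g(d0,b),g(t,b),w),2))
s=get_state();print(s['t'],np.round(s['force'],1))
print(job_done())
E
```

```text
cand2 [ 0.34759107 -0.02458316] cand3 [ 0.32244696 -0.27176742] main [ 0.50857296 -0.23436578]Traceback (most recent call last):
  File "<stdin>", line 7, in <module>
    return _wrapfunc(a, 'round', decimals=decimals, out=out)
    return _wrapit(obj, method, *args, **kwds)
    conv = _array_converter(obj)
ValueError: setting an array element with a sequence. The requested array has an inhomogeneous shape after 1 dimensions. The detected shape was (2,) + inhomogeneous part.
```

```bash
python3 - <<'E'
from fit import *
from station import *
d0=pickle.load(open('d0.pkl','rb'))['top'];t=pickle.load(open('d.pkl','rb'))['top']
g=lambda p,b:cv2.cvtColor(p['frame'][b[1]:b[3],b[0]:b[2]],cv2.COLOR_RGB2GRAY).astype(np.float32)
for n,b in dict(case=(285,245,317,272),tin=(382,250,410,276),t1=(222,242,260,278),t2=(456,215,494,252),bowl=(365,118,430,178),pot=(448,160,486,192)).items():
    w=cv2.createHanningWindow((b[2]-b[0],b[3]-b[1]),cv2.CV_32F); print(n,cv2.phaseCorrelate(g(d0,b),g(t,b),w))
s=get_state();print(s['t'],np.round(s['force'],1))
print(job_done())
E
```

```text
case ((0.03785787108265737, 0.46814975356347865), 0.9841321817150822)
tin ((0.7136933590827947, 0.6547051400505595), 0.4850220259325004)
t1 ((0.0148960689394535, 0.1428204385016052), 0.9603931781318452)
t2 ((-0.08193687220075319, 0.19804973057250308), 0.8336127069592476)
bowl ((0.034747436428943956, -0.05191202368441594), 0.9620174960957633)
pot ((0.04453958949062198, -0.006852752463355927), 0.9959431670606136)
40.275 [0.8 0.7 0.2]
the job is handed in; nothing more can be done
None
```

The candlestick now stands on the coaster and the lantern door is shut. I handed the job in at about 40 s, with the arm clear of everything.

**Candlestick:** I pushed the leftmost candlestick by its foot, between two half-open, tilted fingers, without gripping or lifting it. It stayed upright throughout, and push forces read about 2–5 N. It ended at about (0.508, -0.234), some 3 mm from the coaster centre. The foot has 18 mm of room, so all of it is on the coaster.

**Joint limit:** Partway through the push, joint 3 reached the end of its range and the tool drifted 2–3 mm. I backed off, worked out a reachable tool angle and carried on; the candlestick did not tip.

**Door:** I swept it shut with the closed fingers at about 2 N, slowing to about 8 mm/s at the end. Force rose to about 13 N at the stop with no further movement. After I backed away, the door's edge ran parallel to the lantern front in the top view, to within about 0.01 rad.

**Bystanders:**
- **Unchanged:** the other two candlesticks were within 0.5 mm of where they started. The bowl, pot and both tumblers shifted 0.2 pixel or less between the first and last top pictures.
- **Less certain:** the lighter case read a 0.5 pixel shift (about 1.4 mm), and the tin about 1 pixel on a weak match. Shadows over them had changed and I noticed no contact, so I take these as measurement error, but I did not check further.

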